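Fan drive cases into a shipping tray, lid it and clamp it

ROBOT

A 6-joint arm with a two-finger parallel gripper is mounted at the origin on the work surface. World frame = base frame: x ahead of the robot, y to its left, z up, the work surface at z = 0. Lengths are in m, angles in degrees, forces in N, time in s.
With the tool pointing down it reaches from about 0.4 to 0.825 m from the base axis. Payload 7 kg.
Tool frame: the origin (TCP) lies between the finger pads; the fingertips stand 19 mm ahead of it and the grasp point (between the pads) is the TCP; z points along the fingers, y is the line along which they close (so a half turn about z gives the same grasp; the last joint's range is limited). The gripper opens to 88 mm and grips with 3 to 60 N. Pads are 19 mm wide; open, the fingers measure 130 mm over their backs; the gripper's body (78 mm by 193 mm) begins 47 mm behind the grasp point.
Start: joints at [-53.68, 20.546, 0.682, 0, -70.136, -16.507], TCP at [0.229, -0.635, 0.211] pointing down, gripper open.
Joint ranges: [-176.03, 176.03], [-82.01, 121.73], [-58.28, 71.71], [-173.87, 95.51], [-174.79, -0.11], [-173.66, 173.66]. Speed limits (degrees/s): [136.94, 136.94, 172.46, 180, 180, 180].

INTERFACE

Orientations are given as [roll, pitch, yaw] about the fixed x, y, z axes, in that order (R = Rz(yaw) Ry(pitch) Rx(roll)).
In Python, from plant import get_obs, snapshot, close_job, spot_in, spot_point gives the robot as it stands.
- The arm moves only by the tool play_rows, never from a script. Its argument "plan" is a list of rows, each a list of 6 numbers: the shift along the tool's x, y, z in cm, then the turn, a rotation vector about the tool's x, y, z in degrees. A call has 1 to 20 rows; each row shifts and turns the commanded pose from where the row before left it, along the tool's axes as they then stand; what a row does not reach is not made up. A row lasts 1/12 s, in which the tool goes at most 41.7 mm and 7.16 degrees, less where a joint would pass 70% of its speed; a pose out of reach is approached as far as the arm can. A call is refused whole if a number of a shift passes 4.17 or a number of a turn 7.16, either way. A call with a gripper value outside its range is refused whole. "grip" is the finger opening in cm, from 0 to 8.76, set as the call begins (left out, the last holds). The fingers move at their own pace and stop on an object; the grip force is fixed at half the most. Time passes only in rows, so rows that do not move let the fingers close. It gives the time, the measured TCP pose, the force, the opening and the grip force at its end, in the units of the state.
- get_obs(): the state, without advancing time (a new reading comes with each control period).
- snapshot(name): name is "scene" or "top"; returns a dict with "frame" (480x640x3 uint8, red, green, blue), "fx", "fy", "cx", "cy" (pixels), "k1" (the pictures are not rectified: a ray, as slopes to the right and down, at radius r is drawn at 1 + k1 r^2 times it, then the intrinsics apply), "position" and "attitude" of the camera in the world. Camera axes: x right, y down, z forward; pixel columns grow to the right and rows downward; lengths in m; the calibration is good to about 2 mm. A picture is of the moment at which its call begins. There is no depth.
- close_job(): hands the job in; it is judged then, once.
Trained networks look in the newest picture that a camera, given by its name, has taken for a name from the list of things; names that differ only in an ending like _2 or _b are one class to them, and where a whole thing is asked for, a point or a joint stands for the part that bears it (a point fixed in the world has none). Each returns a list of dicts, best first, with "score" (0 to 1); they miss things now and then, are a little off and sometimes report something else, mostly with a low value. They report only what shows in the picture. A call takes as long as a camera call. They do not tell look-alikes from the thing itself.
- spot_in(camera, thing): "position" ([x, y, z] in m, in world coordinates, good to about 4 mm: the middle of the surface that is visible of it).
- spot_point(camera, thing): "position" ([x, y, z] in m, in world coordinates, good to about 4 mm: a listed point, or the origin of a listed thing).
The state is a dict: "clock": time; "joint_pos": joint angles; "qvel": joint speeds; "tau": joint torques, N m; "tool_pos": TCP position; "orientation": TCP orientation; "force": force on the tool from outside, world axes, zero at the start; "moment": the same for the moment, N m; "opening": finger opening in m; "gripper_force": force on a finger pad.
Only numpy, scipy, OpenCV 4.12 (cv2) and the standard library are available. Lean on these libraries where they do the work, as an engineer would, in place of code of your own. Each camera call takes 0.05 s, during which the arm holds its last target. There are 200 camera calls.

TASK

Lay every drive case in the tray as one overlapping, shingled row along it: the first flat on the sloping ramp at the clamp end with its low edge down at the tray floor, each next one leaning at the same slope on the one before, low edge down on the tray floor further along, all pointing along the tray, so nothing stands above the fill line. Only then put the lid on so that it sits fully down on the rim all round, and last press the sprung clamp arm down over the lid until it snaps over and stays down by itself. Do not knock over the white solvent bottle or the mug.

Things in the scene. Friction and masses are not known exactly. Their poses are not given: they have to be found in the camera images.
- tray: grey tray fixed to the table, inside 296 x 110 mm (x, y), 46 mm deep, walls 4 mm. Origin under its centre at table height, x along it away from the clamp, z up; inner floor at z = 5, rim at z = 51 mm; fill line 38 mm above the floor. Six cases shingled on the ramp at a 36 mm pitch end 18 mm short of the far wall; top corners 31 mm above the floor
- ramp: aluminium ramp fixed in the tray's clamp (-x) end, 110 mm wide, 101 mm long, falling 0.253 rad towards tray +x. Origin on its surface at the foot, at the tray floor, mid-width (tray x = -50 mm); x down the slope, z out of the surface. A case on it, low edge at the foot, is centred 45 mm up the slope, 4.5 mm off the surface; the next, parallel on it, is 36 mm further along the tray
- lid: clear lid, 220 g: plate 312 x 126 x 5 mm (x, y, z), under it a plug 286 x 100 x 8 mm, 5 mm clear of the tray walls. Origin at the centre of the plug's underside, z up; plate at z = 8 to 13 mm; black bar handle 80 x 14 mm (x, y) in the middle, z = 13 to 41 mm. Seated: centred, along the tray (either way round), origin at tray z = 43 mm
- clamp (a joint): steel clamp arm 130 x 24 x 10 mm, rubber-ended, hinged at the tray's -x end. Rad: 0 = raised 72 degrees above level, its end 190 mm above the table, clear of the lid seen from above; 1.257 = level, fully down, 2 mm over the seated lid. Springs back with 0.5 to 0.65 N m; goes over centre at 0.85, then snaps down
- clamp_hinge (a point): point on the clamp's hinge axis, in mid-width, at tray x = -212 mm, z = 63.5 mm; the hinge axis is the tray's y
- clamp_press (a point): point on the outer (when down: upper) face of the clamp arm, 110 mm from the hinge along the arm and 5 mm off its centre line: where to press, square to the arm, following its arc
- solvent: white solvent bottle, 54 mm diameter, 130 mm tall, a bystander; origin under its centre
- mug: white mug, 76 mm diameter, 90 mm tall, a bystander; origin under its centre
- case1: flat aluminium drive case, a slab 90 x 44 x 9 mm (its x, y, z axes), about 70 g, same either way up and either way round; origin at its centre. 4 to 6 of case1 to case6 are present, all alike and interchangeable
- case2: flat aluminium drive case, a slab 90 x 44 x 9 mm (its x, y, z axes), about 70 g, same either way up and either way round; origin at its centre. 4 to 6 of case1 to case6 are present, all alike and interchangeable
- case3: flat aluminium drive case, a slab 90 x 44 x 9 mm (its x, y, z axes), about 70 g, same either way up and either way round; origin at its centre. 4 to 6 of case1 to case6 are present, all alike and interchangeable
- case4: flat aluminium drive case, a slab 90 x 44 x 9 mm (its x, y, z axes), about 70 g, same either way up and either way round; origin at its centre. 4 to 6 of case1 to case6 are present, all alike and interchangeable
- case5: flat aluminium drive case, a slab 90 x 44 x 9 mm (its x, y, z axes), about 70 g, same either way up and either way round; origin at its centre. 4 to 6 of case1 to case6 are present, all alike and interchangeable
- case6: flat aluminium drive case, a slab 90 x 44 x 9 mm (its x, y, z axes), about 70 g, same either way up and either way round; origin at its centre. 4 to 6 of case1 to case6 are present, all alike and interchangeable
There are look-alikes about, which are no part of the job. What is shaped like the case1 but green or turquoise is not meant.

How it is judged:
By the outcome, as a careful person would: the job done as asked, in the order asked, and still so for the second after the job is handed in, with the robot touching nothing.
Of case1, case2, case3, case4, case5, case6 only 4 to 6 are there at a start; the rules pass over those that are not, and their reading is None.
At some moment in a run one of lid may be knocked a few centimetres aside while the robot is not near it.
Once in a run the grip may slacken for a moment while it holds something.
It also fails if it takes over 210 s, if anything falls off the work surface, if the arm or the gripper's body presses on something with over 40 N, if the wrist force passes 120 N, or if a joint passes its speed limit or range.

## Working session

There is one attempt and no reset: what is moved stays moved. The work goes in short steps, Python scripts to look and compute and a tool call to move; the robot and the scene stay as the last step left them, time stands still between calls to the robot, and variables do not carry over. Pictures are saved under pics/ and viewed, at most 14 in all, crops included, and the job is handed in when it is done.

Besides the shell and the picture viewer there is one more tool, called after "Request:" as a command line: name --pt "numbers of a row" for each row, then --argument value for the rest. play_rows: Moves the arm, as the interface text tells. Its arguments: {"type":"object","properties":{"plan":{"type":"array","items":{"type":"array","items":{"type":"number"}}},"grip":{"type":"number"}},"required":["plan"]}

```bash
ls; mkdir -p pics; cat > h.py <<'E'
import numpy as np, cv2
from scipy.spatial.transform import Rotation as R
from plant import get_obs, snapshot, close_job, spot_in, spot_point
def save(name,fn):
    s=snapshot(name); cv2.imwrite('pics/'+fn,cv2.cvtColor(s['frame'],cv2.COLOR_RGB2BGR)); return s
E
python3 - <<'E'
from h import *
for c in ('scene','top'):
    s=save(c,c+'0.png'); print(c,{k:v for k,v in s.items() if k!='frame'})
    for t in ['tray','ramp','lid','clamp','solvent','mug','case1']:
        print(t,[(np.round(d['position'],3).tolist(),round(d['score'],2)) for d in spot_in(c,t)], '|O|',[(np.round(d['position'],3).tolist(),round(d['score'],2)) for d in spot_point(c,t)])
    for t in ['clamp_hinge','clamp_press']:
        print(t,[(np.round(d['position'],3).tolist(),round(d['score'],2)) for d in spot_point(c,t)])
print(get_obs())
E
```

```text
pics
scene {'fx': 613.3762095693203, 'fy': 613.3762095693203, 'cx': 318.9136987779561, 'cy': 238.42491068510688, 'k1': -0.06756448625165411, 'position': array([1.52277702, 0.65643964, 1.10560945]), 'attitude': array([-129.50803344,    0.86406023,  119.17326779])}
tray [([0.59, 0.003, 0.025], 0.85)] |O| [([0.602, 0.019, -0.002], 0.59)]
ramp [([0.579, -0.081, 0.017], 0.8)] |O| [([0.594, -0.031, 0.003], 0.83), ([0.576, -0.194, 0.065], 0.61)]
lid [([0.506, -0.355, 0.013], 0.86)] |O| []Traceback (most recent call last):
  File "<stdin>", line 5, in <module>
ValueError: it knows: case, clamp_hinge, clamp_press, lid, mug, ramp, solvent, tray
```

```bash
python3 - <<'E'
from h import *
for c in ('scene','top'):
    s=save(c,c+'0.png'); print(c,{k:v for k,v in s.items() if k!='frame'})
    for t in ['tray','ramp','lid','solvent','mug','case']:
        print(t,[(np.round(d['position'],3).tolist(),round(d['score'],2)) for d in spot_in(c,t)], '|O|',[(np.round(d['position'],3).tolist(),round(d['score'],2)) for d in spot_point(c,t)])
    for t in ['clamp_hinge','clamp_press']:
        print(t,[(np.round(d['position'],3).tolist(),round(d['score'],2)) for d in spot_point(c,t)])
print(get_obs())
E
```

```text
scene {'fx': 613.3762095693203, 'fy': 613.3762095693203, 'cx': 318.9136987779561, 'cy': 238.42491068510688, 'k1': -0.06756448625165411, 'position': array([1.52277702, 0.65643964, 1.10560945]), 'attitude': array([-129.50803344,    0.86406023,  119.17326779])}
tray [([0.591, -0.0, 0.023], 0.71)] |O| [([0.601, 0.018, 0.004], 0.84)]
ramp [([0.579, -0.083, 0.019], 0.83)] |O| [([0.593, -0.033, 0.005], 0.85)]
lid [([0.503, -0.354, 0.011], 0.95), ([0.443, -0.147, 0.012], 0.19)] |O| [([0.493, -0.365, -0.002], 0.98)]
solvent [([0.685, 0.316, 0.079], 0.94)] |O| [([0.665, 0.311, 0.003], 0.76)]
mug [([0.588, -0.168, 0.133], 0.64), ([0.701, -0.324, 0.058], 0.63)] |O| [([0.693, -0.339, 0.0], 0.92), ([0.571, -0.194, 0.067], 0.45)]
case [([0.432, 0.305, 0.007], 0.79), ([0.439, -0.042, 0.005], 0.77), ([0.438, 0.085, 0.01], 0.74), ([0.231, 0.418, 0.01], 0.72), ([0.737, 0.442, 0.007], 0.65), ([0.56, 0.316, 0.01], 0.57)] |O| [([0.437, 0.2, 0.004], 0.9), ([0.435, -0.149, 0.009], 0.88), ([0.433, -0.041, 0.001], 0.86), ([0.555, 0.313, 0.006], 0.71), ([0.432, 0.086, 0.001], 0.7), ([0.733, 0.443, 0.002], 0.66
[... 1630 characters left out ...]
9, -0.168, 0.17], 0.59)]
{'clock': 1.9, 'joint_pos': array([-5.36797599e+01,  2.05447337e+01,  6.83408153e-01,  1.19389479e-04,
       -7.01355590e+01, -1.65075925e+01]), 'qvel': array([-0.00179451, -0.04542788, -0.02281986, -0.0705739 , -0.05551273,
        0.04651706]), 'tau': array([ 7.86268629e-04, -5.82371807e+01,  2.93289632e+01,  7.00228527e+00,
        1.24008729e-02, -6.73909952e-06]), 'tool_pos': array([ 0.22877996, -0.63504057,  0.21079102]), 'orientation': array([-1.79996981e+02,  7.77557423e-04, -1.60187312e+02]), 'force': array([-0.549816  ,  0.63674037, -0.20074969]), 'moment': array([-0.04765381, -0.00597474,  0.03847334]), 'gripper_force': 0.0, 'opening': 0.0878025829766844}
```

View pics/scene0.png

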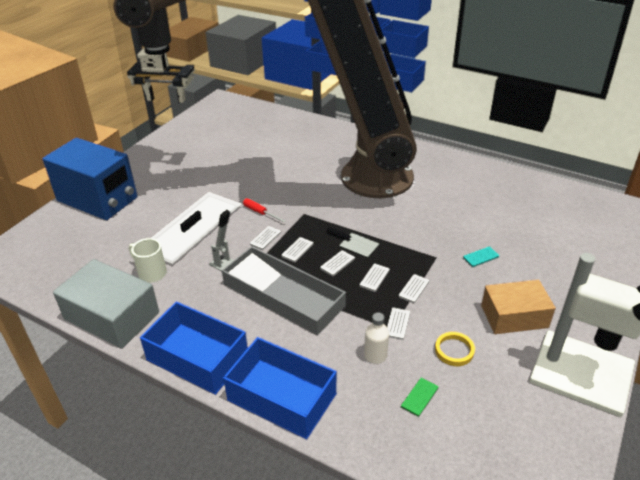

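View pics/top0.png

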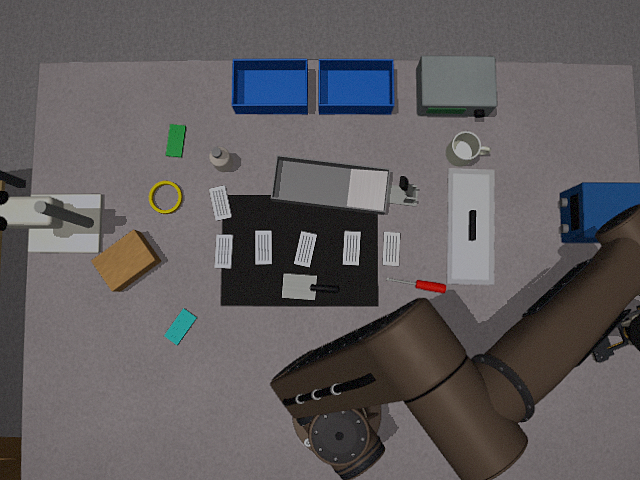

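The six white-labelled cases show in the top view at about (220,203), (224,251), (263,247), (305,249), (352,248) and (392,249). The green (176,140) and turquoise (181,327) slabs are decoys. The tray centre is near (331,185) with the clamp at its right end, and the lid is at (471,226).

```bash
cat >> h.py <<'E'
def cam(s):
    Rc=R.from_euler('xyz',s['attitude'],degrees=True).as_matrix(); K=np.array([[s['fx'],0,s['cx']],[0,s['fy'],s['cy']],[0,0,1.]])
    return Rc,np.array(s['position']),K
def proj(s,P):
    Rc,p,K=cam(s); q=(np.atleast_2d(P)-p)@Rc; q=q[:,:2]/q[:,2:]; q=q*(1+s['k1']*(q**2).sum(1,keepdims=True)); return q*K[0,0]+K[:2,2]
def unproj(s,uv,z):
    Rc,p,K=cam(s); d=(np.atleast_2d(uv)-K[:2,2])/K[0,0]; q=d.copy()
    for _ in range(10): q=d/(1+s['k1']*(q**2).sum(1,keepdims=True))
    r=np.c_[q,np.ones(len(q))]@Rc.T; return p+r*((z-p[2])/r[:,2])[:,None]
E
python3 - <<'E'
from h import *
s=save('top','t1.png'); s2=snapshot('scene')
import pickle; pickle.dump((s,s2),open('s.pkl','wb'))
f=cv2.cvtColor(s['frame'],cv2.COLOR_RGB2BGR)
cv2.imwrite('pics/c1.png',cv2.resize(f[150:275,200:400],None,fx=4,fy=4,interpolation=cv2.INTER_CUBIC))
hsv=cv2.cvtColor(f,cv2.COLOR_BGR2HSV)
def seg(mask,z,lo,hi):
    n,L,st,c=cv2.connectedComponentsWithStats(mask.astype('uint8'))
    for i in range(1,n):
        if lo<st[i,4]<hi:
            pts=np.argwhere(L==i)[:,::-1].astype(float)
            w=unproj(s,pts,z)[:,:2]
            (c0,(a,b),t)=cv2.minAreaRect((w*1000).astype('float32'))
            bx=cv2.boxPoints((c0,(a,b),t)); e=max(((bx[1]-bx[0]),(bx[2]-bx[1])),key=np.linalg.norm)
            print(c[i].round(),st[i,4],np.round(c0,1),round(a,1),round(b,1),'yaw',round(np.degrees(np.arctan2(e[1],e[0]))%180,1))
b=hsv[...,2]; 
for th in (170,190,205): print('thr',th); seg((b>th)&(hsv[...,1]<40),0.009 ,120,12000)
E
```

```text
thr 170
[220. 203.] 212 [556.5 314.6] 88.4 40.3 yaw 13.1
[ 85. 201.] 309 [560.7 698.4] 102.6 33.2 yaw 89.8
[263. 247.] 287 [436.3 195.3] 86.2 40.1 yaw 0.7
[305. 249.] 352 [431.5  84.3] 41.8 87.7 yaw 167.4
[351. 248.] 355 [434.1 -38.7] 42.7 85.9 yaw 179.8
[391. 248.] 322 [ 432.9 -145.5] 41.8 87.9 yaw 176.7
[ 85. 241.] 231 [447.8 687.9] 81.3 46.3 yaw 88.8
[224. 250.] 283 [425.5 303.7] 41.9 87.0 yaw 177.7
thr 190
thr 205
```

View pics/c1.png

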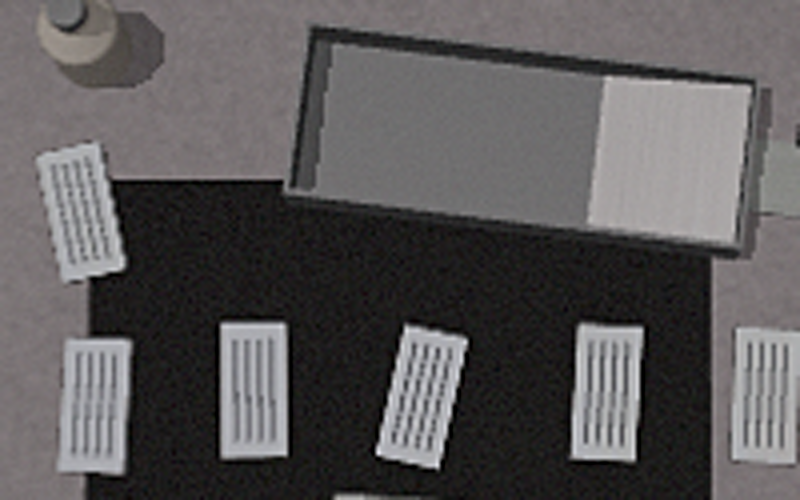

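```bash
python3 - <<'E'
from h import *
import pickle; s,s2=pickle.load(open('s.pkl','rb'))
o=np.array([200,150])
c=np.array([[312,26],[764,84],[740,254],[286,192]])/4.+o-0.4
w=unproj(s,c,.051)[:,:2]*1000; print(w.round(1), np.linalg.norm(w-np.roll(w,-1,0),axis=1).round(1), w.mean(0).round(1))
for a,b in ((0,1),(3,2),(1,2),(0,3)):
    d=w[a]-w[b]; print(np.degrees(np.arctan2(d[1],d[0])).round(2))
print('foot',unproj(s,np.array([[604,76],[588,222]])/4+o-.4,.006).round(4))
f=s['frame']; b=f.max(2)
sub=b[160:300,435:505]; print(np.median(sub), b[200,460:484:3], b[200,440:452])
m=np.zeros(b.shape,'uint8'); m[160:300,435:505]=sub>140
n,L,st,cc=cv2.connectedComponentsWithStats(m)
i=1+st[1:,4].argmax(); pts=np.argwhere(L==i)[:,::-1].astype(float)
print(st[i],cv2.minAreaRect((unproj(s,pts,.013)[:,:2]*1000).astype('float32')))
m=np.zeros(b.shape,'uint8'); m[160:300,460:485]=b[160:300,460:485]<60
n,L,st,cc=cv2.connectedComponentsWithStats(m);i=1+st[1:,4].argmax(); pts=np.argwhere(L==i)[:,::-1].astype(float)
print(st[i],cv2.minAreaRect((unproj(s,pts,.041)[:,:2]*1000).astype('float32')))
E
```

```text
[[ 674.3  156.9]
 [ 635.9 -142.1]
 [ 522.5 -125.1]
 [ 563.   172.8]] [301.5 114.7 300.7 112.5] [598.9  15.6]
82.67
82.26
-8.51
-8.12
foot [[ 0.6504 -0.0384  0.006 ]
 [ 0.5502 -0.0272  0.006 ]]
142.0 [164 163 161 164 164 163 162 163] [122 123 118 124 117 126 124 121 141 146 148 142]
[ 447  168   48  117 4910] ((494.5223388671875, -361.3389892578125), (126.01776885986328, 311.9574890136719), 88.18193054199219)
[469 210   7  31 208] ((493.04583740234375, -357.6276550292969), (16.07331657409668, 80.09996032714844), 88.61164093017578)
```

```bash
python3 - <<'E'
from h import *
import pickle; s,s2=pickle.load(open('s.pkl','rb'))
c=np.array([.601,.017,0]); yaw=np.radians(82.3); Rz=R.from_euler('z',82.3,degrees=True).as_matrix()
def T(p): return c+np.atleast_2d(p)@Rz.T
out=[]
for S,(x0,y0,w,h),k in ((s,(262,145,165,80),4.8),(s2,(205,190,150,145),2.4)):
    im=cv2.resize(cv2.cvtColor(S['frame'],cv2.COLOR_RGB2BGR)[y0:y0+h,x0:x0+w],None,fx=k,fy=k,interpolation=cv2.INTER_CUBIC)
    def line(P,col):
        uv=((proj(S,T(P))+.5-[x0,y0])*k).round().astype(int); cv2.polylines(im,[uv.reshape(-1,1,2)],False,col,1)
    for hx,hy,z,col in ((.152,.059,.051,(0,0,255)),(.148,.055,.051,(0,255,255)),(.148,.055,.005,(0,255,0))):
        line([[hx,hy,z],[hx,-hy,z],[-hx,-hy,z],[-hx,hy,z],[hx,hy,z]],col)
    line([[-.05,-.055,.005],[-.05,.055,.005]],(255,0,0))
    line([[-.212,0,.0635],[-.212+.13*np.cos(1.257),0,.0635+.13*np.sin(1.257)]],(255,0,255))
    out.append(im)
H=out[0].shape[1]; 
cv2.imwrite('pics/o1.png',out[0]); 
b=cv2.copyMakeBorder(out[1],0,0,0,max(0,H-out[1].shape[1]),cv2.BORDER_CONSTANT)[:, :H]
im=np.vstack([out[0],b]); im=cv2.resize(im,None,fx=min(800/im.shape[1],600/im.shape[0]),fy=min(800/im.shape[1],600/im.shape[0])); cv2.imwrite('pics/o1.png',im); print(im.shape)
E
```

```text
(600, 649, 3)
```

View pics/o1.png

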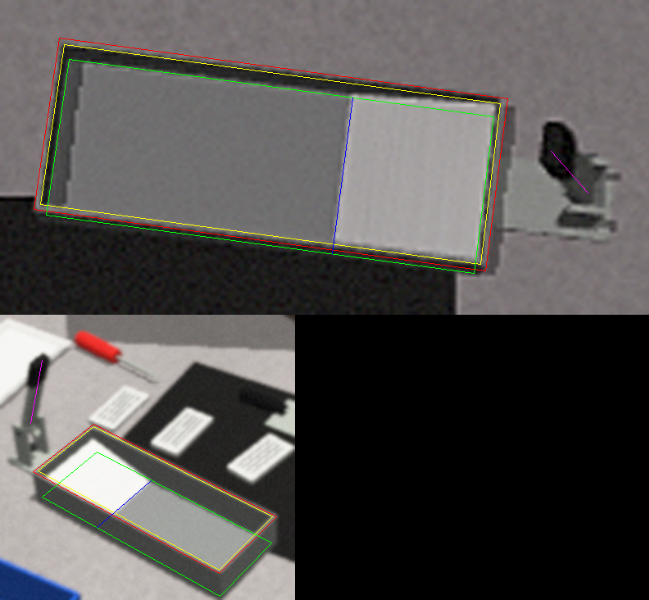

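```bash
cat >> h.py <<'E'
C=np.array([.600,.017,0]); YAW=82.3; RT=R.from_euler('z',YAW,degrees=True).as_matrix()
CASES=dict(A=(.5565,.3146,-167),B=(.4255,.3037,-182.3),C=(.4363,.1953,-179.3),D=(.4315,.0843,-192.6),E=(.4341,-.0387,-180.2),F=(.4329,-.1455,-183.3))
down=lambda x,y,z,yaw:(np.array([x,y,z]),R.from_euler('xyz',[180,0,yaw],degrees=True))
def inslot(n,h,off=.016,dx=0): # TCP pose for slot n, h above rest along normal
    a=.253; nrm=np.array([np.sin(a),0,np.cos(a)])
    p=np.array([-.05+.036*(n-1)+dx,0,.005])+.045*np.array([-np.cos(a),0,np.sin(a)])+nrm*(.0045+off+h)
    M=R.from_matrix(np.c_[RT@[-np.cos(a),0,np.sin(a)],RT@[0,1,0],RT@-nrm])
    return C+RT@p,M
def plan(goals,cur=None):
    if cur is None:
        o=get_obs(); cur=(np.array(o['tool_pos']),R.from_euler('xyz',o['orientation'],degrees=True)); print('at',cur[0].round(4),np.round(o['orientation'],2),'f',np.round(o['force'],1),'open',round(o['opening'],4),'gf',round(o['gripper_force'],1),'t',round(o['clock'],1))
    p,r=cur
    for g in goals:
        P,Q,sp=g if len(g)==3 else (*g,.03)
        w=(r.inv()*Q).as_rotvec(degrees=True)
        n=int(max(1,np.ceil(np.linalg.norm(P-p)/sp),np.ceil(abs(w).max()/6.9)))
        while 1:
            wr=np.round(w/n,2); S=np.zeros((3,3))
            for k in range(n): S+=R.from_rotvec(wr*k,degrees=True).as_matrix()
            v=np.linalg.solve(S,r.inv().apply(P-p))*100
            if abs(v).max()<4.1: break
            n+=1
        v=np.round(v,2); print(n,'x',[*v.tolist(),*wr.tolist()])
        for k in range(n): p=p+r.apply(v/100); r=r*R.from_rotvec(wr,degrees=True)
    print('end',p.round(4),r.as_euler('xyz',degrees=True).round(2)); return p,r
def pick(k,zt=.2):
    x,y,w=CASES[k]; return [(*down(x,y,zt,w),.035),(*down(x,y,.05,w),.035),(*down(x,y,.0205,w),.01)]
def place(k,n):
    x,y,w=CASES[k]; return [(*down(x,y,.04,w),.01),(*down(x,y,.2,w),.035),(*inslot(n,.13),.03),(*inslot(n,.02),.025),(*inslot(n,.0008),.007)]
E
python3 -c "
from h import *
e=plan(pick('E'));print();plan(place('E',1),e)"
```

```text
at [ 0.2288 -0.635   0.2108] [ 180.     -0.   -160.19] f [ 0.1  0.  -0.4] open 0.0876 gf 0.0 t 2.0
19 x [-1.64, 2.91, 0.06, 0.0, -0.0, 1.05]
5 x [0.01, -0.01, 2.99, 0.0, -0.0, 0.01]
3 x [0.01, -0.0, 0.98, 0.0, -0.0, 0.0]
end [ 0.434  -0.0386  0.0205] [180.    -0.   179.81]

2 x [-0.01, -0.01, -0.98, 0.0, -0.0, 0.01]
5 x [0.0, 0.0, -3.2, 0.0, -0.0, -0.0]
12 x [-1.18, -0.85, 0.21, 0.87, 0.99, -6.84]
5 x [0.01, -0.0, 2.2, -0.0, 0.0, 0.01]
3 x [0.0, -0.0, 0.65, -0.01, 0.0, -0.0]
end [ 0.5881 -0.0704  0.0367] [179.99 -14.49 -97.7 ]
```

Request:
play_rows --pt "-1.64 2.91 0.06 0 0 1.05" --pt "-1.64 2.91 0.06 0 0 1.05" --pt "-1.64 2.91 0.06 0 0 1.05" --pt "-1.64 2.91 0.06 0 0 1.05" --pt "-1.64 2.91 0.06 0 0 1.05" --pt "-1.64 2.91 0.06 0 0 1.05" --pt "-1.64 2.91 0.06 0 0 1.05" --pt "-1.64 2.91 0.06 0 0 1.05" --pt "-1.64 2.91 0.06 0 0 1.05" --pt "-1.64 2.91 0.06 0 0 1.05" --pt "-1.64 2.91 0.06 0 0 1.05" --pt "-1.64 2.91 0.06 0 0 1.05" --pt "-1.64 2.91 0.06 0 0 1.05" --pt "-1.64 2.91 0.06 0 0 1.05" --pt "-1.64 2.91 0.06 0 0 1.05" --pt "-1.64 2.91 0.06 0 0 1.05" --pt "-1.64 2.91 0.06 0 0 1.05" --pt "-1.64 2.91 0.06 0 0 1.05" --pt "-1.64 2.91 0.06 0 0 1.05" --pt "0 0 0 0 0 0" --grip 7.0

```text
clock: 3.67
tool_pos: [0.4374, -0.0344, 0.1996]
orientation: [180.0, 0.1, 180.0]
force: [0.8, -0.6, 0.5]
opening: 0.0701
gripper_force: 0.0
```

Request:
play_rows --pt "0 0 3 0 0 0" --pt "0 0 3 0 0 0" --pt "0 0 3 0 0 0" --pt "0 0 3 0 0 0" --pt "0 0 2.5 0 0 0" --pt "0 0 0 0 0 0" --pt "0 0 0 0 0 0"

```text
clock: 4.25
tool_pos: [0.4342, -0.0385, 0.054]
orientation: [-179.9, -0.2, 179.9]
force: [0.7, -0.7, -0.4]
opening: 0.0698
gripper_force: 0.0
```

```bash
python3 -c "
from h import *
e=plan(pick('E')[2:])
save('top','t2.png'); print([np.round(d['position'],3) for d in spot_point('top','case')])"
```

```text
at [ 0.4342 -0.0385  0.054 ] [-1.7993e+02 -1.5000e-01  1.7988e+02] f [ 0.7 -0.7 -0.4] open 0.0698 gf 0.0 t 4.2
4 x [0.0, -0.0, 0.84, -0.02, -0.04, 0.02]
end [ 0.4341 -0.0385  0.0204] [1.7999e+02 1.0000e-02 1.7980e+02]
[array([0.555, 0.318, 0.007]), array([0.726, 0.443, 0.005]), array([0.424, 0.302, 0.003]), array([0.439, 0.193, 0.002]), array([0.224, 0.419, 0.008]), array([ 0.44 , -0.037,  0.007]), array([ 0.431, -0.147,  0.01 ])]
```

Request:
play_rows --pt "0 0 0.84 0 0 0" --pt "0 0 0.84 0 0 0" --pt "0 0 0.84 0 0 0" --pt "0 0 0.84 0 0 0" --pt "0 0 0 0 0 0"

```text
clock: 4.77
tool_pos: [0.4336, -0.0385, 0.0191]
orientation: [-180.0, -0.1, 179.8]
force: [-1.4, -0.0, 0.2]
opening: 0.0703
gripper_force: 0.0
```

Request:
play_rows --pt "0 0 0 0 0 0" --pt "0 0 0 0 0 0" --pt "0 0 0 0 0 0" --pt "0 0 0 0 0 0" --pt "0 0 0 0 0 0" --pt "0 0 0 0 0 0" --grip 3.0

```text
clock: 5.27
tool_pos: [0.4349, -0.038, 0.021]
orientation: [180.0, 0.0, 179.9]
force: [-0.6, -0.2, -0.4]
opening: 0.0355
gripper_force: 0.0
```

```bash
python3 -c "
from h import *
e=plan(place('E',1)[1:])"
```

```text
at [ 0.4349 -0.038   0.021 ] [1.7999e+02 3.0000e-02 1.7986e+02] f [-0.6 -0.2 -0.4] open 0.0355 gf 0.0 t 5.3
6 x [0.01, -0.01, -2.98, 0.0, 0.0, 0.01]
12 x [-1.18, -0.85, 0.21, 0.87, 0.99, -6.84]
5 x [0.02, 0.0, 2.2, -0.01, 0.0, 0.01]
3 x [-0.01, 0.0, 0.64, 0.0, 0.01, -0.0]
end [ 0.5882 -0.0703  0.0369] [180.  -14.5 -97.7]
```

Request:
play_rows --pt "0 0 0 0 0 0" --pt "0 0 0 0 0 0"

```text
clock: 5.43
tool_pos: [0.4348, -0.0381, 0.0209]
orientation: [180.0, 0.0, 179.9]
force: [0.4, 0.1, -0.6]
opening: 0.0305
gripper_force: 0.0
```

```bash
python3 -c "
from h import *
s=snapshot('top'); s2=snapshot('scene')
a=cv2.cvtColor(s['frame'],cv2.COLOR_RGB2BGR)[190:310,290:440]; b=cv2.cvtColor(s2['frame'],cv2.COLOR_RGB2BGR)[170:290,230:380]
cv2.imwrite('pics/g1.png',cv2.resize(np.hstack([a,b]),None,fx=2.6,fy=2.6,interpolation=cv2.INTER_CUBIC))"
```

```text
(no output)
```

View pics/g1.png

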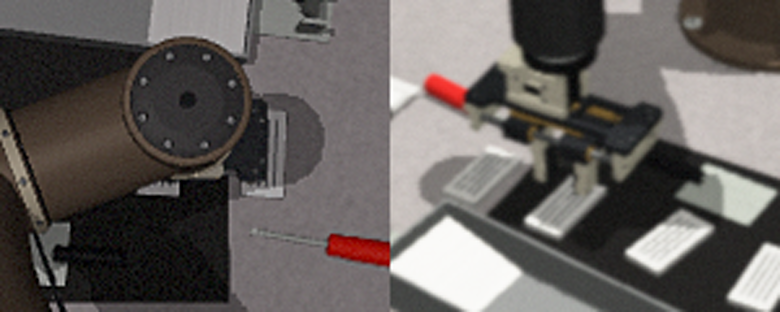

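```bash
python3 -c "
from h import *
s=snapshot('scene');o=get_obs();print(o['tool_pos'],o['opening'],o['gripper_force'])
p=np.array(o['tool_pos']);h=o['opening']/2
f=cv2.resize(cv2.cvtColor(s['frame'],cv2.COLOR_RGB2BGR)[190:270,270:350],None,fx=7,fy=7,interpolation=cv2.INTER_CUBIC)
def pt(q,c):
    u=((proj(s,q)[0]+.5-[270,190])*7).round().astype(int); cv2.circle(f,tuple(int(i) for i in u),3,c,-1); print(u)
for sg in(-1,1):
  for dz,c in((-.019,(0,0,255)),(0,(0,255,0)),(.028,(255,0,0))): pt(p+[0,sg*h,dz],c)
cx,cy,_=CASES['E']
q=np.array([[cx+a,cy+b,.009] for a,b in((.045,.022),(.045,-.022),(-.045,-.022),(-.045,.022),(.045,.022))])
u=((proj(s,q)+.5-[270,190])*7).round().astype(int); cv2.polylines(f,[u.reshape(-1,1,2)],False,(255,0,255),1)
cv2.imwrite('pics/g2.png',f)"
```

```text
[ 0.43479671 -0.03810681  0.02079657] 0.030105670809748603 0.0
[163 413]
[161 377]
[158 322]
[228 437]
[227 400]
[224 345]
```

View pics/g2.png

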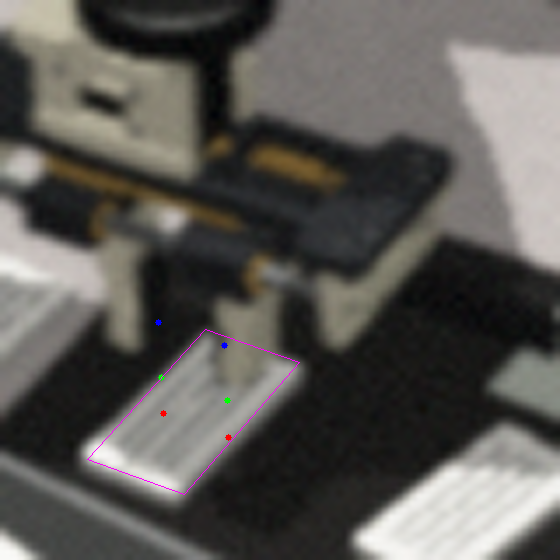

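```bash
python3 -c "
from h import *
s,s2=__import__('pickle').load(open('s.pkl','rb'))
for z in(.2,.25,.3,.4): print(z,unproj(s,[[361.9,228.5]],z).round(3))
yaw=np.radians(-160.19); ty=np.array([np.sin(yaw),-np.cos(yaw),0])
p=np.array([.2288,-.635,.2108]);
for sg in(-1,1):
  for dz in(-.019,0,.047): print(sg,dz,proj(s2,p+sg*.044*ty+[0,0,dz]).round(1),proj(s,p+sg*.044*ty+[0,0,dz]).round(1))
im=cv2.cvtColor(s2['frame'],cv2.COLOR_RGB2BGR)[50:140,110:210]; im=cv2.resize(im,None,fx=6,fy=6,interpolation=cv2.INTER_CUBIC)
for sg in(-1,1):
  for dz,c in((-.019,(0,0,255)),(0,(0,255,0)),(.047,(255,0,0))):
    u=((proj(s2,p+sg*.044*ty+[0,0,dz])[0]+.5-[110,50])*6).astype(int); cv2.circle(im,(int(u[0]),int(u[1])),3,c,-1)
cv2.imwrite('pics/g3.png',im)
"
```

```text
0.2 [[ 0.465 -0.056  0.2  ]]
0.25 [[ 0.459 -0.053  0.25 ]]
0.3 [[ 0.454 -0.05   0.3  ]]
0.4 [[ 0.443 -0.044  0.4  ]]
-1 -0.019 [[154.6 109.6]] [[618.9 320.9]]
-1 0 [[153.5 104.3]] [[622.6 321.2]]
-1 0.047 [[150.9  90.7]] [[632.1 321.8]]
1 -0.019 [[180.6 111.2]] [[586.2 333.8]]
1 0 [[179.7 105.8]] [[589.5 334.3]]
1 0.047 [[177.4  92.2]] [[598.1 335.4]]
```

View pics/g3.png

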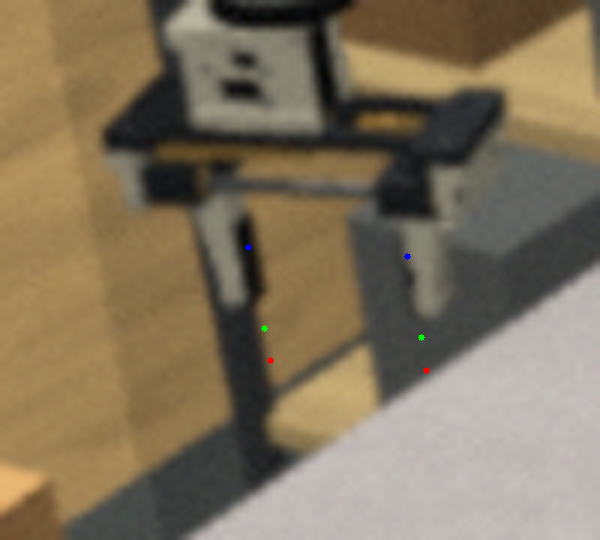

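The fingertips are drawn about 30 mm above where the pose reading puts them, at (128,350) and (238,385) in the crop against an expected (163,413) and (228,437). The start picture shows the same offset. I'll open the gripper and feel downward carefully.

Request:
play_rows --pt "0 0 0 0 0 0" --pt "0 0 0 0 0 0" --pt "0 0 0 0 0 0" --pt "0 0 0 0 0 0" --pt "0 0 0 0 0 0" --pt "0 0 0.5 0 0 0" --pt "0 0 0.5 0 0 0" --pt "0 0 0.3 0 0 0" --pt "0 0 0 0 0 0" --grip 7.0

```text
clock: 6.33
tool_pos: [0.4341, -0.0383, 0.0068]
orientation: [-180.0, -0.1, 179.9]
force: [0.2, 0.1, 0.5]
opening: 0.07
gripper_force: 0.0
```

```bash
python3 -c "
from h import *
s=snapshot('scene');o=get_obs();print(o)
p=np.array(o['tool_pos']);h=o['opening']/2
f=cv2.resize(cv2.cvtColor(s['frame'],cv2.COLOR_RGB2BGR)[190:270,250:350],None,fx=7,fy=7,interpolation=cv2.INTER_CUBIC)
def pt(q,c):
    u=((proj(s,q)[0]+.5-[250,190])*7).round().astype(int); cv2.circle(f,tuple(int(i) for i in u),3,c,-1); print(u)
for sg in(-1,1):
  for dz,c in((-.019,(0,0,255)),(0,(0,255,0)),(.028,(255,0,0))): pt(p+[0,sg*h,dz],c)
cv2.imwrite('pics/g4.png',f)"
```

```text
{'clock': 6.3833, 'joint_pos': array([ 2.10588218e+01,  1.27798502e+01, -4.32528917e+01, -1.77833495e-03,
       -3.40488624e+01, -1.11195472e+02]), 'qvel': array([-0.03103758, -0.6053199 ,  0.39684643,  0.056735  , -0.42598481,
       -0.03790039]), 'tau': array([-3.96547228e-03, -3.52650726e+01,  1.71597165e+01,  4.06868085e+00,
        1.69612491e-02, -2.20693846e-04]), 'tool_pos': array([ 0.43430011, -0.03829542,  0.00716286]), 'orientation': array([-1.79971422e+02, -7.64431748e-02,  1.79861856e+02]), 'force': array([-0.11067758,  0.14918472, -0.63906902]), 'moment': array([ 0.02325919, -0.00511404,  0.03215635]), 'gripper_force': 0.0, 'opening': 0.06974182762426342}
[262 423]
[260 387]
[256 333]
[413 478]
[412 441]
[410 387]
```

View pics/g4.png

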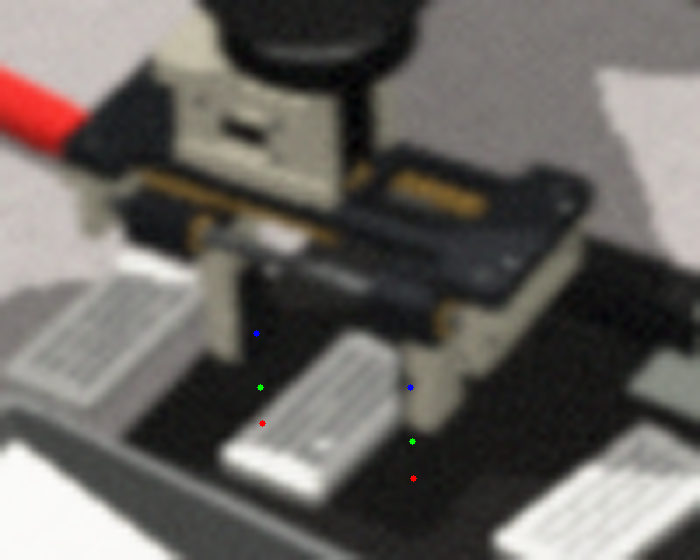

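Request:
play_rows --pt "0 0 0.4 0 0 0" --pt "0 0 0.4 0 0 0" --pt "0 0 0.2 0 0 0" --pt "0 0 0 0 0 0" --pt "0 0 0 0 0 0"

```text
clock: 6.8
tool_pos: [0.4346, -0.0382, -0.0024]
orientation: [-180.0, -0.0, 179.9]
force: [0.0, -0.4, -0.7]
opening: 0.0698
gripper_force: 0.0
```

Request:
play_rows --pt "0 0 0.2 0 0 0" --pt "0 0 0.2 0 0 0" --pt "0 0 0 0 0 0" --pt "0 0 0 0 0 0"

```text
clock: 7.13
tool_pos: [0.4347, -0.0382, -0.0063]
orientation: [-180.0, -0.0, 179.9]
force: [-0.5, 1.1, 0.2]
opening: 0.07
gripper_force: 0.0
```

Request:
play_rows --pt "0 0 0.15 0 0 0" --pt "0 0 0.15 0 0 0" --pt "0 0 0 0 0 0" --pt "0 0 0 0 0 0"

```text
clock: 7.47
tool_pos: [0.4347, -0.0382, -0.0093]
orientation: [-180.0, -0.0, 179.9]
force: [0.4, -0.2, 0.6]
opening: 0.07
gripper_force: 0.0
```

Request:
play_rows --pt "0 0 0.15 0 0 0" --pt "0 0 0.1 0 0 0" --pt "0 0 0 0 0 0" --pt "0 0 0 0 0 0"

```text
clock: 7.8
tool_pos: [0.4347, -0.0381, -0.0118]
orientation: [-180.0, -0.0, 179.9]
force: [-0.5, 0.4, -0.7]
opening: 0.0701
gripper_force: 0.0
```

Request:
play_rows --pt "0 0 0.1 0 0 0" --pt "0 0 0.1 0 0 0" --pt "0 0 0 0 0 0" --pt "0 0 0 0 0 0"

```text
clock: 8.13
tool_pos: [0.4347, -0.0381, -0.0138]
orientation: [-180.0, -0.0, 179.9]
force: [-0.9, -0.8, 0.2]
opening: 0.0698
gripper_force: 0.0
```

Request:
play_rows --pt "0 0 0.1 0 0 0" --pt "0 0 0 0 0 0" --pt "0 0 0 0 0 0"

```text
clock: 8.38
tool_pos: [0.4347, -0.0381, -0.0148]
orientation: [-180.0, -0.0, 179.9]
force: [0.4, -0.1, 0.7]
opening: 0.07
gripper_force: 0.0
```

Request:
play_rows --pt "0 0 0.1 0 0 0" --pt "0 0 0.1 0 0 0" --pt "0 0 0 0 0 0" --pt "0 0 0 0 0 0"

```text
clock: 8.72
tool_pos: [0.435, -0.0381, -0.0156]
orientation: [-180.0, 0.0, 179.9]
force: [-6.3, 2.8, 21.5]
opening: 0.0699
gripper_force: 10.9
```

Request:
play_rows --pt "0 0 0.1 0 0 0" --pt "0 0 0 0 0 0" --pt "0 0 0 0 0 0"

```text
clock: 8.97
tool_pos: [0.435, -0.0381, -0.0157]
orientation: [-180.0, 0.1, 179.9]
force: [-10.9, 3.9, 39.2]
opening: 0.0703
gripper_force: 19.5
```

Request:
play_rows --pt "0 0 0.1 0 0 0" --pt "0 0 0 0 0 0" --pt "0 0 0 0 0 0"

```text
clock: 9.22
tool_pos: [0.4351, -0.0381, -0.0159]
orientation: [-180.0, 0.1, 179.9]
force: [-16.8, 4.0, 55.7]
opening: 0.0699
gripper_force: 28.2
```

Request:
play_rows --pt "0 0 -0.2 0 0 0" --pt "0 0 -0.2 0 0 0" --pt "0 0 -0.1 0 0 0" --pt "0 0 0 0 0 0" --pt "0 0 0 0 0 0"

```text
clock: 9.63
tool_pos: [0.4347, -0.0381, -0.014]
orientation: [-180.0, -0.0, 179.9]
force: [0.0, -0.0, -0.1]
opening: 0.0699
gripper_force: 0.0
```

Request:
play_rows --pt "0 0 0 0 0 0" --pt "0 0 0 0 0 0" --pt "0 0 0 0 0 0" --pt "0 0 0 0 0 0" --pt "0 0 0 0 0 0" --pt "0 0 0 0 0 0" --grip 3.0

```text
clock: 10.13
tool_pos: [0.4347, -0.0381, -0.0138]
orientation: [-180.0, -0.0, 179.9]
force: [-0.8, 0.7, -1.1]
opening: 0.0435
gripper_force: 29.6
```

```bash
python3 -c "
from h import *
s=snapshot('scene');o=get_obs();print(o['tool_pos'],o['opening'],o['gripper_force'],o['force'])
p=np.array(o['tool_pos'])+[0,0,.0343];h=o['opening']/2
f=cv2.resize(cv2.cvtColor(s['frame'],cv2.COLOR_RGB2BGR)[190:270,250:350],None,fx=7,fy=7,interpolation=cv2.INTER_CUBIC)
def pt(q,c):
    u=((proj(s,q)[0]+.5-[250,190])*7).round().astype(int); cv2.circle(f,tuple(int(i) for i in u),3,c,-1)
for sg in(-1,1):
  for dx in(-.0095,.0095):
    for dz,c in((-.019,(0,0,255)),(0,(0,255,0)),(.028,(255,0,0))): pt(p+[dx,sg*h,dz],c)
cv2.imwrite('pics/g5.png',f)"
```

```text
[ 0.43468962 -0.03814275 -0.01381427] 0.04376322826164982 29.643353819847107 [-0.37174304 -0.64965802 -1.03834369]
```

View pics/g5.png

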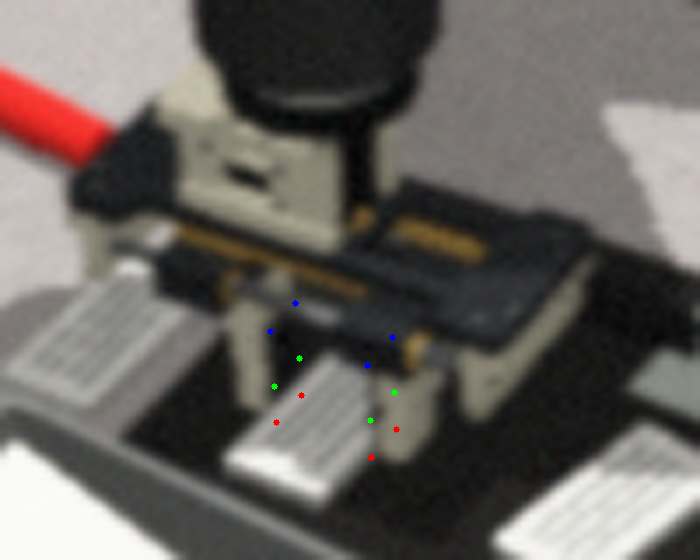

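```bash
python3 - <<'E'
t=open('h.py').read()
t=t.replace("def plan(goals,cur=None):","LB=np.array([0,0,-.0343])\ndef plan(goals,cur=None):\n    goals=[(g[0]-g[1].apply(LB),*g[1:]) for g in goals]")
open('h.py','w').write(t)
E
python3 -c "
from h import *
plan(place('E',1)[1:3])"
```

```text
at [ 0.4347 -0.0381 -0.0138] [-1.8000e+02 -1.0000e-02  1.7986e+02] f [-0.4 -0.6 -1. ] open 0.0438 gf 29.6 t 10.2
6 x [0.01, -0.01, -2.99, -0.0, -0.0, 0.01]
12 x [-1.12, -0.91, 0.21, 0.87, 0.99, -6.84]
end [ 0.5913 -0.0469  0.1285] [180.   -14.49 -97.64]
```

Request:
play_rows --pt "0 0 -1 0 0 0" --pt "0 0 -3 0 0 0" --pt "0 0 -3 0 0 0" --pt "0 0 -3 0 0 0" --pt "0 0 -3 0 0 0" --pt "0 0 -3 0 0 0" --pt "0 0 -2 0 0 0" --pt "-1.12 -0.91 0.21 0.87 0.99 -6.84" --pt "-1.12 -0.91 0.21 0.87 0.99 -6.84" --pt "-1.12 -0.91 0.21 0.87 0.99 -6.84" --pt "-1.12 -0.91 0.21 0.87 0.99 -6.84" --pt "-1.12 -0.91 0.21 0.87 0.99 -6.84" --pt "-1.12 -0.91 0.21 0.87 0.99 -6.84" --pt "-1.12 -0.91 0.21 0.87 0.99 -6.84" --pt "-1.12 -0.91 0.21 0.87 0.99 -6.84" --pt "-1.12 -0.91 0.21 0.87 0.99 -6.84" --pt "-1.12 -0.91 0.21 0.87 0.99 -6.84" --pt "-1.12 -0.91 0.21 0.87 0.99 -6.84" --pt "-1.12 -0.91 0.21 0.87 0.99 -6.84"

```text
clock: 11.77
tool_pos: [0.5925, -0.046, 0.1287]
orientation: [179.9, -14.6, -97.3]
force: [-1.1, 1.2, -1.7]
opening: 0.0436
gripper_force: 29.6
```

Request:
play_rows --pt "0 0 0 0 0 0" --pt "0 0 0 0 0 0" --pt "0 0 0 0 0 0"

```text
clock: 12.02
tool_pos: [0.5914, -0.0462, 0.129]
orientation: [180.0, -14.5, -97.7]
force: [-0.4, 0.7, -0.7]
opening: 0.0438
gripper_force: 29.6
```

```bash
python3 -c "
from h import *
plan([inslot(1,.13)]); o=get_obs(); M=R.from_euler('xyz',o['orientation'],degrees=True); p=np.array(o['tool_pos'])
ims=[]
for cn,(x0,y0,w,h),k in (('scene',(190,150,110,140),4),('top',(310,110,110,140),4)):
    s=snapshot(cn)
    f=cv2.resize(cv2.cvtColor(s['frame'],cv2.COLOR_RGB2BGR)[y0:y0+h,x0:x0+w],None,fx=k,fy=k,interpolation=cv2.INTER_CUBIC)
    for t,c in ((p+M.apply(LB),(0,255,0)),(p-[0,0,LB[2]],(0,0,255))):
        q=np.array([t+M.apply([a,b,.0115]) for a,b in((.045,.022),(.045,-.022),(-.045,-.022),(-.045,.022),(.045,.022))])
        u=((proj(s,q)+.5-[x0,y0])*k).round().astype(int); cv2.polylines(f,[u.reshape(-1,1,2)],False,c,1)
    ims.append(f)
cv2.imwrite('pics/g6.png',np.hstack(ims)[:600,:800])"
```

```text
at [ 0.5914 -0.0462  0.129 ] [179.98 -14.49 -97.69] f [-0.4  0.7 -0.7] open 0.0438 gf 29.6 t 12.0
1 x [0.06, -0.01, 0.04, 0.02, 0.01, 0.01]
end [ 0.5914 -0.0469  0.1288] [-180.   -14.5  -97.7]
```

View pics/g6.png

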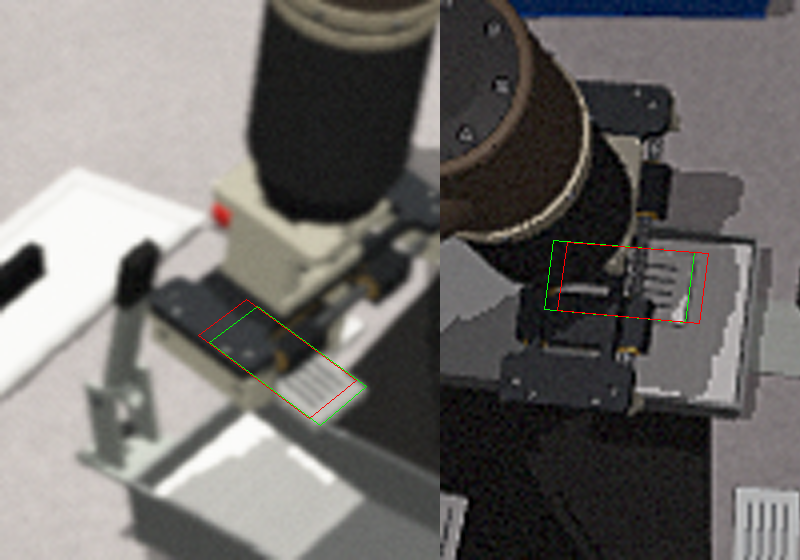

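Green, which assumes the tool is 34 mm shorter than reported along tool z, fits the case in both views: the ends are at about (340,405) in scene and (688,290) in top. Placing the first case.

```bash
python3 -c "
from h import *
plan([(*inslot(1,.02),.025),(*inslot(1,.0008),.007)])"
```

```text
at [ 0.5916 -0.0465  0.1295] [-179.97  -14.46  -97.7 ] f [-0.1  0.3 -0.3] open 0.0435 gf 29.6 t 12.1
5 x [0.01, 0.0, 2.22, -0.01, 0.01, -0.0]
3 x [-0.01, 0.01, 0.64, 0.01, -0.01, -0.0]
end [ 0.5869 -0.0789  0.0035] [-179.99  -14.48  -97.7 ]
```

Request:
play_rows --pt "0.01 0 2.22 0 0 0" --pt "0.01 0 2.22 0 0 0" --pt "0.01 0 2.22 0 0 0" --pt "0.01 0 2.22 0 0 0" --pt "0.01 0 2.22 0 0 0" --pt "0 0 0.64 0 0 0" --pt "0 0 0.64 0 0 0" --pt "0 0 0.64 0 0 0" --pt "0 0 0 0 0 0" --pt "0 0 0 0 0 0"

```text
clock: 12.95
tool_pos: [0.5882, -0.0787, 0.0041]
orientation: [-179.9, -14.5, -97.6]
force: [-0.7, -0.4, 0.1]
opening: 0.0436
gripper_force: 29.6
```

```bash
python3 -c "
from h import *
plan([(*inslot(1,.0),.025)])"
```

```text
at [ 0.5882 -0.0787  0.0041] [-179.92  -14.46  -97.61] f [-0.7 -0.4  0.1] open 0.0436 gf 29.6 t 12.9
1 x [0.03, 0.11, 0.13, -0.1, 0.03, 0.09]
end [ 0.587  -0.0792  0.0029] [-180.    -14.49  -97.7 ]
```

Request:
play_rows --pt "0 0 0.1 0 0 0" --pt "0 0 0.05 0 0 0" --pt "0 0 0 0 0 0"

```text
clock: 13.2
tool_pos: [0.5883, -0.0788, 0.0029]
orientation: [-179.9, -14.5, -97.6]
force: [-0.5, 0.9, 3.7]
opening: 0.0437
gripper_force: 29.7
```

Request:
play_rows --pt "0 0 0 0 0 0" --pt "0 0 0 0 0 0" --pt "0 0 0 0 0 0" --pt "0 0 0 0 0 0" --grip 5.6

```text
clock: 13.53
tool_pos: [0.5875, -0.0792, 0.0018]
orientation: [-180.0, -14.5, -97.6]
force: [0.7, 0.5, 0.5]
opening: 0.0555
gripper_force: 0.0
```

Request:
play_rows --pt "0 0 -1 0 0 0" --pt "0 0 -2 0 0 0" --pt "0 0 -3 0 0 0" --pt "0 0 -3 0 0 0" --pt "0 0 -3 0 0 0" --pt "0 0 -1 0 0 0" --pt "0 0 0 0 0 0"

```text
clock: 14.12
tool_pos: [0.594, -0.0456, 0.1316]
orientation: [-179.7, -14.3, -97.6]
force: [1.3, 0.6, -0.4]
opening: 0.0559
gripper_force: 0.0
```

```bash
python3 -c "
from h import *
plan(pick('D'))"
```

```text
at [ 0.594  -0.0456  0.1316] [-179.66  -14.33  -97.59] f [ 1.3  0.6 -0.4] open 0.0559 gf 0.0 t 14.1
14 x [0.41, 1.61, -0.25, -0.87, -0.76, 6.75]
5 x [-0.0, -0.02, 2.99, 0.01, -0.0, -0.0]
3 x [-0.0, 0.0, 0.98, 0.0, -0.0, -0.0]
end [ 0.4314  0.0842 -0.0139] [179.99  -0.   167.4 ]
```

Request:
play_rows --pt "0.41 1.61 -0.25 -0.87 -0.76 6.75" --pt "0.41 1.61 -0.25 -0.87 -0.76 6.75" --pt "0.41 1.61 -0.25 -0.87 -0.76 6.75" --pt "0.41 1.61 -0.25 -0.87 -0.76 6.75" --pt "0.41 1.61 -0.25 -0.87 -0.76 6.75" --pt "0.41 1.61 -0.25 -0.87 -0.76 6.75" --pt "0.41 1.61 -0.25 -0.87 -0.76 6.75" --pt "0.41 1.61 -0.25 -0.87 -0.76 6.75" --pt "0.41 1.61 -0.25 -0.87 -0.76 6.75" --pt "0.41 1.61 -0.25 -0.87 -0.76 6.75" --pt "0.41 1.61 -0.25 -0.87 -0.76 6.75" --pt "0.41 1.61 -0.25 -0.87 -0.76 6.75" --pt "0.41 1.61 -0.25 -0.87 -0.76 6.75" --pt "0.41 1.61 -0.25 -0.87 -0.76 6.75" --pt "0 0 3 0 0 0" --pt "0 0 3 0 0 0" --pt "0 0 3 0 0 0" --pt "0 0 3 0 0 0" --pt "0 0 0 0 0 0" --pt "0 0 0 0 0 0" --grip 7.0

```text
clock: 15.78
tool_pos: [0.4278, 0.0828, 0.0409]
orientation: [-179.7, -0.5, 167.3]
force: [0.3, 0.0, 1.1]
opening: 0.0701
gripper_force: 0.0
```

```bash
cat > chk.py <<'E'
from h import *
import sys
def chk(n,fn):  # overlay expected slots, both views
    ims=[]
    for cn,(x0,y0,w,h),k in (('scene',(205,190,150,145),2.6),('top',(262,145,165,80),2.4)):
        s=snapshot(cn)
        f=cv2.resize(cv2.cvtColor(s['frame'],cv2.COLOR_RGB2BGR)[y0:y0+h,x0:x0+w],None,fx=k,fy=k,interpolation=cv2.INTER_CUBIC)
        for i in range(1,n+1):
            p,M=inslot(i,0)
            q=np.array([p+M.apply([a,b,.0115]) for a,b in((.045,.022),(.045,-.022),(-.045,-.022),(-.045,.022),(.045,.022))])
            u=((proj(s,q)+.5-[x0,y0])*k).round().astype(int); cv2.polylines(f,[u.reshape(-1,1,2)],False,(0,255,0),1)
        ims.append(f)
    H=max(i.shape[0] for i in ims); cv2.imwrite('pics/'+fn,np.hstack([cv2.copyMakeBorder(i,0,H-i.shape[0],0,0,cv2.BORDER_CONSTANT) for i in ims]))
if __name__=='__main__': chk(int(sys.argv[1]),sys.argv[2])
E
python3 -c "
from h import *
plan(pick('D')[2:])
from chk import chk; chk(1,'k1.png')"
```

```text
at [0.4278 0.0828 0.0409] [-179.66   -0.49  167.32] f [0.3 0.  1.1] open 0.0701 gf 0.0 t 15.8
6 x [-0.06, 0.04, 0.91, -0.06, -0.08, -0.01]
end [ 0.4315  0.0842 -0.0137] [ 1.7998e+02 -1.0000e-02  1.6738e+02]
```

View pics/k1.png

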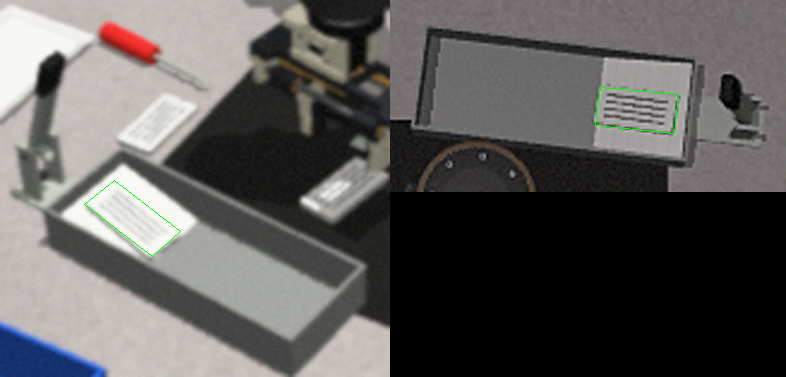

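The first case lies on the slot outline in both views, with its low edge at the ramp foot (scene (165,245), top (598,110)). Next, case D.

Request:
play_rows --pt "-0.06 0.04 0.91 -0.06 -0.08 -0.01" --pt "-0.06 0.04 0.91 -0.06 -0.08 -0.01" --pt "-0.06 0.04 0.91 -0.06 -0.08 -0.01" --pt "-0.06 0.04 0.91 -0.06 -0.08 -0.01" --pt "-0.06 0.04 0.91 -0.06 -0.08 -0.01" --pt "-0.06 0.04 0.91 -0.06 -0.08 -0.01" --pt "0 0 0 0 0 0" --pt "0 0 0 0 0 0"

```text
clock: 16.55
tool_pos: [0.4339, 0.0859, -0.0115]
orientation: [179.7, 0.2, 167.4]
force: [-0.6, 0.1, 0.7]
opening: 0.07
gripper_force: 0.0
```

Request:
play_rows --pt "0 0 0 0 0 0" --pt "0 0 0 0 0 0" --pt "0 0 0 0 0 0" --pt "0 0 0 0 0 0" --pt "0 0 0 0 0 0" --pt "0 0 0 0 0 0" --grip 3.0

```text
clock: 17.05
tool_pos: [0.4332, 0.0855, -0.0124]
orientation: [179.8, 0.2, 167.4]
force: [-1.0, -0.7, 6.0]
opening: 0.0432
gripper_force: 30.0
```

```bash
python3 -c "
from h import *
plan(place('D',2)[1:4])"
```

```text
at [ 0.4332  0.0855 -0.0124] [179.76   0.18 167.39] f [-1.  -0.7  6. ] open 0.0432 gf 30.0 t 17.1
6 x [0.02, -0.02, -2.97, 0.04, 0.03, -0.0]
14 x [-0.76, -1.32, 0.23, 0.86, 0.79, -6.74]
5 x [-0.0, -0.01, 2.19, 0.0, -0.01, 0.0]
end [ 0.5927 -0.0386  0.0222] [179.99 -14.5  -97.68]
```

```bash
python3 -c "
from h import *
g=place('D',2)[1:2]+[(*inslot(2,.13,.0174,.001),.03),(*inslot(2,.02,.0174,.001),.025)]
plan(g)"
```

```text
at [ 0.4332  0.0855 -0.0124] [179.76   0.18 167.39] f [-1.  -0.7  6. ] open 0.0432 gf 30.0 t 17.1
6 x [0.02, -0.02, -2.97, 0.04, 0.03, -0.0]
14 x [-0.77, -1.31, 0.22, 0.86, 0.79, -6.74]
5 x [0.01, -0.0, 2.19, 0.0, -0.01, 0.0]
end [ 0.5926 -0.0371  0.0235] [179.99 -14.5  -97.68]
```

Request:
play_rows --pt "0.02 -0.02 -2.97 0.04 0.03 0" --pt "0.02 -0.02 -2.97 0.04 0.03 0" --pt "0.02 -0.02 -2.97 0.04 0.03 0" --pt "0.02 -0.02 -2.97 0.04 0.03 0" --pt "0.02 -0.02 -2.97 0.04 0.03 0" --pt "0.02 -0.02 -2.97 0.04 0.03 0" --pt "-0.77 -1.31 0.22 0.86 0.79 -6.74" --pt "-0.77 -1.31 0.22 0.86 0.79 -6.74" --pt "-0.77 -1.31 0.22 0.86 0.79 -6.74" --pt "-0.77 -1.31 0.22 0.86 0.79 -6.74" --pt "-0.77 -1.31 0.22 0.86 0.79 -6.74" --pt "-0.77 -1.31 0.22 0.86 0.79 -6.74" --pt "-0.77 -1.31 0.22 0.86 0.79 -6.74" --pt "-0.77 -1.31 0.22 0.86 0.79 -6.74" --pt "-0.77 -1.31 0.22 0.86 0.79 -6.74" --pt "-0.77 -1.31 0.22 0.86 0.79 -6.74" --pt "-0.77 -1.31 0.22 0.86 0.79 -6.74" --pt "-0.77 -1.31 0.22 0.86 0.79 -6.74" --pt "-0.77 -1.31 0.22 0.86 0.79 -6.74" --pt "-0.77 -1.31 0.22 0.86 0.79 -6.74"

```text
clock: 18.72
tool_pos: [0.5968, -0.0097, 0.1283]
orientation: [179.9, -14.6, -97.4]
force: [-0.8, 0.2, -0.8]
opening: 0.0435
gripper_force: 30.0
```

Request:
play_rows --pt "0 0 0 0 0 0" --pt "0 0 2.19 0 0 0" --pt "0 0 2.19 0 0 0" --pt "0 0 2.19 0 0 0" --pt "0 0 2.19 0 0 0" --pt "0 0 2.19 0 0 0" --pt "0 0 0 0 0 0" --pt "0 0 0 0 0 0" --pt "0 0 0 0 0 0"

```text
clock: 19.47
tool_pos: [0.5932, -0.0365, 0.024]
orientation: [-180.0, -14.5, -97.7]
force: [0.3, 0.5, -0.0]
opening: 0.0435
gripper_force: 30.0
```

```bash
python3 -c "
from h import *
plan([(*inslot(2,.0008,.0174,.001),.007)])"
```

```text
at [ 0.5932 -0.0365  0.024 ] [-179.96  -14.55  -97.72] f [ 0.3  0.5 -0. ] open 0.0435 gf 30.0 t 19.5
3 x [0.02, 0.01, 0.66, -0.01, -0.02, -0.01]
end [ 0.5922 -0.0419  0.005 ] [180.   -14.49 -97.69]
```

Request:
play_rows --pt "0.02 0.01 0.66 0 0 0" --pt "0.02 0.01 0.66 0 0 0" --pt "0.02 0.01 0.66 0 0 0" --pt "0 0 0 0 0 0" --pt "0 0 0 0 0 0"

```text
clock: 19.88
tool_pos: [0.5918, -0.0421, 0.004]
orientation: [-180.0, -14.5, -97.7]
force: [0.8, 1.5, 0.5]
opening: 0.0433
gripper_force: 30.0
```

Request:
play_rows --pt "0 0 0.1 0 0 0" --pt "0 0 0 0 0 0" --pt "0 0 0 0 0 0"

```text
clock: 20.13
tool_pos: [0.5918, -0.0422, 0.0038]
orientation: [-180.0, -14.5, -97.7]
force: [-2.7, 4.4, 7.3]
opening: 0.0434
gripper_force: 30.0
```

```bash
python3 -c "
from h import *
plan([(*inslot(2,0,.0174,.001),.007)])"
```

```text
at [ 0.5918 -0.0422  0.0038] [-179.97  -14.55  -97.69] f [-2.7  4.4  7.3] open 0.0434 gf 30.0 t 20.1
1 x [0.0, -0.02, -0.05, -0.03, -0.05, 0.01]
end [ 0.592  -0.0421  0.0043] [-180.   -14.5  -97.7]
```

Request:
play_rows --pt "0 0 0 0 0 0" --pt "0 0 0 0 0 0" --pt "0 0 0 0 0 0" --pt "0 0 0 0 0 0" --grip 5.6

```text
clock: 20.47
tool_pos: [0.5912, -0.0427, 0.0028]
orientation: [180.0, -14.6, -97.7]
force: [-0.0, -0.1, 0.7]
opening: 0.0556
gripper_force: 0.0
```

Request:
play_rows --pt "0 0 -1 0 0 0" --pt "0 0 -2 0 0 0" --pt "0 0 -3 0 0 0" --pt "0 0 -3 0 0 0" --pt "0 0 -3 0 0 0" --pt "0 0 -1 0 0 0" --pt "0 0 0 0 0 0" --pt "0 0 0 0 0 0" --pt "0 0 0 0 0 0"

```text
clock: 21.22
tool_pos: [0.5951, -0.0103, 0.1281]
orientation: [179.9, -14.6, -97.7]
force: [-0.1, 0.6, -0.4]
opening: 0.0558
gripper_force: 0.0
```

```bash
python3 -c "
from h import *
plan(pick('C'))"
```

```text
at [ 0.5951 -0.0103  0.1281] [179.9  -14.58 -97.69] f [-0.1  0.6 -0.4] open 0.0558 gf 0.0 t 21.2
12 x [-0.24, 2.32, -0.42, -0.86, -1.01, 6.76]
5 x [-0.01, -0.0, 3.0, 0.01, 0.0, 0.0]
3 x [0.01, -0.01, 0.98, -0.01, 0.0, 0.0]
end [ 0.4362  0.1952 -0.0138] [ 179.99    0.   -179.3 ]
```

Request:
play_rows --pt "-0.24 2.32 -0.42 -0.86 -1.01 6.76" --pt "-0.24 2.32 -0.42 -0.86 -1.01 6.76" --pt "-0.24 2.32 -0.42 -0.86 -1.01 6.76" --pt "-0.24 2.32 -0.42 -0.86 -1.01 6.76" --pt "-0.24 2.32 -0.42 -0.86 -1.01 6.76" --pt "-0.24 2.32 -0.42 -0.86 -1.01 6.76" --pt "-0.24 2.32 -0.42 -0.86 -1.01 6.76" --pt "-0.24 2.32 -0.42 -0.86 -1.01 6.76" --pt "-0.24 2.32 -0.42 -0.86 -1.01 6.76" --pt "-0.24 2.32 -0.42 -0.86 -1.01 6.76" --pt "-0.24 2.32 -0.42 -0.86 -1.01 6.76" --pt "-0.24 2.32 -0.42 -0.86 -1.01 6.76" --pt "0 0 3 0 0 0" --pt "0 0 3 0 0 0" --pt "0 0 3 0 0 0" --pt "0 0 3 0 0 0" --pt "0 0 0 0 0 0" --pt "0 0 0 0 0 0" --pt "0 0 0 0 0 0" --pt "0 0 0 0 0 0" --grip 7.0

```text
clock: 22.88
tool_pos: [0.4377, 0.1964, 0.0477]
orientation: [179.9, 0.2, -179.3]
force: [0.7, 0.7, 1.0]
opening: 0.0703
gripper_force: 0.0
```

```bash
python3 -c "
from h import *
plan(pick('C')[2:])"
```

```text
at [0.4377 0.1964 0.0477] [ 179.88    0.18 -179.27] f [0.7 0.7 1. ] open 0.0703 gf 0.0 t 22.9
7 x [0.02, -0.02, 0.88, 0.02, 0.03, 0.0]
end [ 0.4365  0.195  -0.0139] [-1.7998e+02 -3.0000e-02 -1.7927e+02]
```

Request:
play_rows --pt "0.02 -0.02 0.88 0.02 0.03 0" --pt "0.02 -0.02 0.88 0.02 0.03 0" --pt "0.02 -0.02 0.88 0.02 0.03 0" --pt "0.02 -0.02 0.88 0.02 0.03 0" --pt "0.02 -0.02 0.88 0.02 0.03 0" --pt "0.02 -0.02 0.88 0.02 0.03 0" --pt "0.02 -0.02 0.88 0.02 0.03 0" --pt "0 0 0 0 0 0" --pt "0 0 0 0 0 0" --pt "0 0 0 0 0 0"

```text
clock: 23.72
tool_pos: [0.4354, 0.1942, -0.0155]
orientation: [-179.9, -0.1, -179.3]
force: [-2.8, -1.2, 10.3]
opening: 0.0698
gripper_force: 4.9
```

Request:
play_rows --pt "0 0 0 0 0 0" --pt "0 0 0 0 0 0" --pt "0 0 0 0 0 0" --pt "0 0 0 0 0 0" --pt "0 0 0 0 0 0" --pt "0 0 0 0 0 0" --grip 3.0

```text
clock: 24.22
tool_pos: [0.4358, 0.1946, -0.0155]
orientation: [-179.9, -0.1, -179.3]
force: [0.6, 1.6, 2.6]
opening: 0.0435
gripper_force: 30.5
```

```bash
cat >> h.py <<'E'
def carry(k,n): # from the grasp: lift and go to 20 mm above slot, using the actual grasp offset
    o=get_obs(); M=R.from_euler('xyz',o['orientation'],degrees=True); t=np.array(o['tool_pos'])+M.apply(LB)
    x,y,w=CASES[k]; off=t[2]-.0045; dx=M.inv().apply(np.array([x,y,0])-t)[0]; print('off,dx',off,dx)
    plan([(*down(t[0],t[1],.2,w),.035),(*inslot(n,.13,off,dx),.03),(*inslot(n,.02,off,dx),.025)])
    return off,dx
E
python3 -c "
from h import *
carry('C',3)"
```

```text
off,dx 0.01433647845685133 -0.0004890308169566264
at [ 0.4358  0.1946 -0.0155] [-1.7992e+02 -1.0000e-01 -1.7927e+02] f [0.6 1.6 2.6] open 0.0435 gf 30.5 t 24.2
6 x [0.0, -0.0, -3.02, -0.01, -0.02, 0.0]
12 x [-0.26, -2.12, 0.36, 0.86, 1.0, -6.76]
5 x [0.0, -0.01, 2.2, -0.0, -0.01, 0.0]
end [ 0.5973 -0.0037  0.0208] [180.   -14.49 -97.68]
```

Request:
play_rows --pt "0 0 -3.02 0 -0.02 0" --pt "0 0 -3.02 0 -0.02 0" --pt "0 0 -3.02 0 -0.02 0" --pt "0 0 -3.02 0 -0.02 0" --pt "0 0 -3.02 0 -0.02 0" --pt "0 0 -3.02 0 -0.02 0" --pt "-0.26 -2.12 0.36 0.86 1 -6.76" --pt "-0.26 -2.12 0.36 0.86 1 -6.76" --pt "-0.26 -2.12 0.36 0.86 1 -6.76" --pt "-0.26 -2.12 0.36 0.86 1 -6.76" --pt "-0.26 -2.12 0.36 0.86 1 -6.76" --pt "-0.26 -2.12 0.36 0.86 1 -6.76" --pt "-0.26 -2.12 0.36 0.86 1 -6.76" --pt "-0.26 -2.12 0.36 0.86 1 -6.76" --pt "-0.26 -2.12 0.36 0.86 1 -6.76" --pt "-0.26 -2.12 0.36 0.86 1 -6.76" --pt "-0.26 -2.12 0.36 0.86 1 -6.76" --pt "-0.26 -2.12 0.36 0.86 1 -6.76" --pt "0 0 0 0 0 0"

```text
clock: 25.8
tool_pos: [0.6011, 0.0223, 0.125]
orientation: [179.7, -14.8, -97.3]
force: [-0.3, -0.2, -1.5]
opening: 0.0438
gripper_force: 30.0
```

Request:
play_rows --pt "0 0 2.2 0 0 0" --pt "0 0 2.2 0 0 0" --pt "0 0 2.2 0 0 0" --pt "0 0 2.2 0 0 0" --pt "0 0 2.2 0 0 0" --pt "0 0 0 0 0 0" --pt "0 0 0 0 0 0" --pt "0 0 0 0 0 0"

```text
clock: 26.47
tool_pos: [0.5967, -0.0039, 0.0218]
orientation: [180.0, -14.6, -97.7]
force: [0.6, 0.8, 0.1]
opening: 0.0435
gripper_force: 30.0
```

```bash
python3 -c "
from h import *
plan([(*inslot(3,.0008,.0143,-.0005),.007)])"
```

```text
at [ 0.5967 -0.0039  0.0218] [179.99 -14.64 -97.71] f [0.6 0.8 0.1] open 0.0435 gf 30.0 t 26.5
3 x [-0.02, -0.02, 0.68, 0.0, -0.05, -0.0]
end [ 0.5967 -0.0085  0.0019] [179.99 -14.49 -97.71]
```

Request:
play_rows --pt "-0.02 -0.02 0.68 0 -0.05 0" --pt "-0.02 -0.02 0.68 0 -0.05 0" --pt "-0.02 -0.02 0.68 0 -0.05 0" --pt "0 0 0 0 0 0" --pt "0 0 0 0 0 0" --pt "0 0 0 0 0 0"

```text
clock: 26.97
tool_pos: [0.5968, -0.0084, 0.0012]
orientation: [-180.0, -14.5, -97.7]
force: [-0.6, 1.1, 1.3]
opening: 0.044
gripper_force: 31.0
```

Request:
play_rows --pt "0 0 0.1 0 0 0" --pt "0 0 0 0 0 0" --pt "0 0 0 0 0 0"

```text
clock: 27.22
tool_pos: [0.5969, -0.0084, 0.001]
orientation: [-180.0, -14.5, -97.7]
force: [-2.6, 4.5, 8.0]
opening: 0.0436
gripper_force: 31.7
```

```bash
python3 -c "
from h import *
plan([(*inslot(3,0,.0143,-.0005),.007)])"
```

```text
at [ 0.5969 -0.0084  0.001 ] [-179.96  -14.46  -97.68] f [-2.6  4.5  8. ] open 0.0436 gf 31.7 t 27.2
1 x [0.04, 0.03, -0.02, -0.05, 0.04, 0.02]
end [ 0.5965 -0.0087  0.0013] [180.  -14.5 -97.7]
```

Contact came at the expected height. Release, then B.

Request:
play_rows --pt "0 0 0 0 0 0" --pt "0 0 0 0 0 0" --pt "0 0 0 0 0 0" --pt "0 0 0 0 0 0" --grip 5.6

```text
clock: 27.55
tool_pos: [0.5961, -0.0091, -0.0001]
orientation: [179.9, -14.5, -97.7]
force: [-0.3, -0.5, 0.5]
opening: 0.0553
gripper_force: 0.0
```

Request:
play_rows --pt "0 0 -1 0 0 0" --pt "0 0 -2 0 0 0" --pt "0 0 -3 0 0 0" --pt "0 0 -3 0 0 0" --pt "0 0 -3 0 0 0" --pt "0 0 -1 0 0 0" --pt "0 0 0 0 0 0" --pt "0 0 0 0 0 0" --pt "0 0 0 0 0 0"

```text
clock: 28.3
tool_pos: [0.6, 0.023, 0.1253]
orientation: [179.9, -14.5, -97.7]
force: [-0.4, -0.6, -0.2]
opening: 0.0559
gripper_force: 0.0
```

```bash
python3 -c "
from h import *
plan(pick('B'))"
```

```text
at [0.6    0.023  0.1253] [179.9  -14.5  -97.69] f [-0.4 -0.6 -0.2] open 0.0559 gf 0.0 t 28.3
13 x [-0.49, 2.71, -0.47, -0.82, -0.91, 6.47]
5 x [-0.01, -0.0, 3.01, 0.0, -0.01, -0.0]
3 x [0.01, -0.0, 0.98, 0.01, 0.01, -0.0]
end [ 0.4254  0.3038 -0.0138] [-1.7999e+02 -1.0000e-02  1.7770e+02]
```

Request:
play_rows --pt "-0.49 2.71 -0.47 -0.82 -0.91 6.47" --pt "-0.49 2.71 -0.47 -0.82 -0.91 6.47" --pt "-0.49 2.71 -0.47 -0.82 -0.91 6.47" --pt "-0.49 2.71 -0.47 -0.82 -0.91 6.47" --pt "-0.49 2.71 -0.47 -0.82 -0.91 6.47" --pt "-0.49 2.71 -0.47 -0.82 -0.91 6.47" --pt "-0.49 2.71 -0.47 -0.82 -0.91 6.47" --pt "-0.49 2.71 -0.47 -0.82 -0.91 6.47" --pt "-0.49 2.71 -0.47 -0.82 -0.91 6.47" --pt "-0.49 2.71 -0.47 -0.82 -0.91 6.47" --pt "-0.49 2.71 -0.47 -0.82 -0.91 6.47" --pt "-0.49 2.71 -0.47 -0.82 -0.91 6.47" --pt "-0.49 2.71 -0.47 -0.82 -0.91 6.47" --pt "0 0 3 0 0 0" --pt "0 0 3 0 0 0" --pt "0 0 3 0 0 0" --pt "0 0 3 0 0 0" --pt "0 0 0 0 0 0" --pt "0 0 0 0 0 0" --pt "0 0 0 0 0 0" --grip 7.0

```text
clock: 29.97
tool_pos: [0.4266, 0.3042, 0.0474]
orientation: [180.0, 0.1, 177.7]
force: [0.7, 0.2, 0.5]
opening: 0.0701
gripper_force: 0.0
```

Request:
play_rows --pt "0 0 0 0 0 0" --pt "0 0 0 0 0 0"

```text
clock: 30.13
tool_pos: [0.4268, 0.3049, 0.0483]
orientation: [179.8, 0.1, 177.7]
force: [0.4, 0.7, 0.6]
opening: 0.0701
gripper_force: 0.0
```

```bash
python3 -c "
from h import *
plan(pick('B')[2:])"
```

```text
at [0.4268 0.3049 0.0483] [1.7982e+02 1.5000e-01 1.7772e+02] f [0.4 0.7 0.6] open 0.0701 gf 0.0 t 30.1
7 x [0.02, -0.02, 0.89, 0.03, 0.02, 0.0]
end [ 0.4255  0.3037 -0.014 ] [-1.7997e+02  1.0000e-02  1.7772e+02]
```

Request:
play_rows --pt "0.02 -0.02 0.89 0.03 0.02 0" --pt "0.02 -0.02 0.89 0.03 0.02 0" --pt "0.02 -0.02 0.89 0.03 0.02 0" --pt "0.02 -0.02 0.89 0.03 0.02 0" --pt "0.02 -0.02 0.89 0.03 0.02 0" --pt "0.02 -0.02 0.89 0.03 0.02 0" --pt "0.02 -0.02 0.8 0.03 0.02 0" --pt "0 0 0 0 0 0" --pt "0 0 0 0 0 0" --pt "0 0 0 0 0 0"

```text
clock: 30.97
tool_pos: [0.4245, 0.3026, -0.0153]
orientation: [-179.8, -0.1, 177.7]
force: [-0.2, 0.4, 0.3]
opening: 0.0699
gripper_force: 0.0
```

Request:
play_rows --pt "0 0 0 0 0 0" --pt "0 0 0 0 0 0" --pt "0 0 0 0 0 0" --pt "0 0 0 0 0 0" --pt "0 0 0 0 0 0" --pt "0 0 0 0 0 0" --grip 3.0

```text
clock: 31.47
tool_pos: [0.4246, 0.3027, -0.0148]
orientation: [-179.8, -0.1, 177.7]
force: [0.2, 0.0, 0.2]
opening: 0.0438
gripper_force: 30.0
```

```bash
python3 -c "
from h import *
carry('B',4)"
```

```text
off,dx 0.015001496236059998 -0.0008652554302428687
at [ 0.4246  0.3027 -0.0148] [-1.7983e+02 -9.0000e-02  1.7771e+02] f [0.2 0.  0.2] open 0.0438 gf 30.0 t 31.5
6 x [0.0, -0.0, -3.01, -0.03, -0.01, 0.0]
13 x [-0.03, -2.54, 0.37, 0.82, 0.9, -6.47]
5 x [-0.01, -0.01, 2.21, 0.0, 0.01, 0.0]
end [0.6022 0.0317 0.0211] [179.98 -14.48 -97.69]
```

Request:
play_rows --pt "0 0 -3.01 -0.03 0 0" --pt "0 0 -3.01 -0.03 0 0" --pt "0 0 -3.01 -0.03 0 0" --pt "0 0 -3.01 -0.03 0 0" --pt "0 0 -3.01 -0.03 0 0" --pt "0 0 -3.01 -0.03 0 0" --pt "-0.03 -2.54 0.37 0.82 0.9 -6.47" --pt "-0.03 -2.54 0.37 0.82 0.9 -6.47" --pt "-0.03 -2.54 0.37 0.82 0.9 -6.47" --pt "-0.03 -2.54 0.37 0.82 0.9 -6.47" --pt "-0.03 -2.54 0.37 0.82 0.9 -6.47" --pt "-0.03 -2.54 0.37 0.82 0.9 -6.47" --pt "-0.03 -2.54 0.37 0.82 0.9 -6.47" --pt "-0.03 -2.54 0.37 0.82 0.9 -6.47" --pt "-0.03 -2.54 0.37 0.82 0.9 -6.47" --pt "-0.03 -2.54 0.37 0.82 0.9 -6.47" --pt "-0.03 -2.54 0.37 0.82 0.9 -6.47" --pt "-0.03 -2.54 0.37 0.82 0.9 -6.47" --pt "-0.03 -2.54 0.37 0.82 0.9 -6.47" --pt "0 0 0 0 0 0"

```text
clock: 33.13
tool_pos: [0.6079, 0.0577, 0.1264]
orientation: [179.8, -14.6, -97.3]
force: [-0.7, 0.9, -0.2]
opening: 0.0434
gripper_force: 30.0
```

Request:
play_rows --pt "0 0 2.2 0 0 0" --pt "0 0 2.2 0 0 0" --pt "0 0 2.2 0 0 0" --pt "0 0 2.2 0 0 0" --pt "0 0 2.2 0 0 0" --pt "0 0 0 0 0 0" --pt "0 0 0 0 0 0" --pt "0 0 0 0 0 0"

```text
clock: 33.8
tool_pos: [0.6024, 0.032, 0.0226]
orientation: [180.0, -14.4, -97.7]
force: [1.0, -0.0, -0.1]
opening: 0.0433
gripper_force: 30.0
```

```bash
python3 -c "
from h import *
plan([(*inslot(4,.0008,.0150,-.0008),.007)])"
```

```text
at [0.6024 0.032  0.0226] [179.99 -14.41 -97.68] f [ 1.  -0.  -0.1] open 0.0433 gf 30.0 t 33.8
3 x [-0.0, 0.01, 0.69, 0.0, 0.03, 0.01]
end [0.6014 0.0269 0.0026] [180.   -14.5  -97.71]
```

Request:
play_rows --pt "0 0.01 0.69 0 -0.03 0" --pt "0 0.01 0.69 0 0.03 0" --pt "0 0.01 0.69 0 0.03 0" --pt "0 0 0 0 0.06 0" --pt "0 0 0 0 0 0" --pt "0 0 0 0 0 0"

```text
clock: 34.3
tool_pos: [0.6011, 0.0267, 0.0016]
orientation: [180.0, -14.5, -97.7]
force: [0.6, 0.6, 2.1]
opening: 0.0434
gripper_force: 30.1
```

Request:
play_rows --pt "0 0 0.1 0 0 0" --pt "0 0 0 0 0 0" --pt "0 0 0 0 0 0"

```text
clock: 34.55
tool_pos: [0.6011, 0.0267, 0.0015]
orientation: [180.0, -14.5, -97.7]
force: [-3.8, 4.3, 9.1]
opening: 0.0435
gripper_force: 30.4
```

```bash
python3 -c "
from h import *
plan([(*inslot(4,0,.0150,-.0008),.007)])"
```

```text
at [0.6011 0.0267 0.0015] [180.   -14.49 -97.66] f [-3.8  4.3  9.1] open 0.0435 gf 30.4 t 34.5
1 x [-0.0, -0.02, -0.05, -0.01, 0.0, 0.04]
end [0.6014 0.0268 0.002 ] [180.   -14.49 -97.7 ]
```

Request:
play_rows --pt "0 0 0 0 0 0" --pt "0 0 0 0 0 0" --pt "0 0 0 0 0 0" --pt "0 0 0 0 0 0" --grip 5.6

```text
clock: 34.88
tool_pos: [0.6003, 0.026, 0.0002]
orientation: [179.9, -14.5, -97.7]
force: [-0.3, 0.2, -0.4]
opening: 0.0555
gripper_force: 0.0
```

Request:
play_rows --pt "0 0 -1 0 0 0" --pt "0 0 -2 0 0 0" --pt "0 0 -3 0 0 0" --pt "0 0 -3 0 0 0" --pt "0 0 -3 0 0 0" --pt "0 0 -1 0 0 0" --pt "0 0 0 0 0 0" --pt "0 0 0 0 0 0" --pt "0 0 0 0 0 0"

```text
clock: 35.63
tool_pos: [0.6043, 0.0582, 0.1256]
orientation: [179.8, -14.6, -97.7]
force: [0.7, -0.7, -0.9]
opening: 0.0557
gripper_force: 0.0
```

```bash
python3 -c "
from h import *
e=plan(pick('A')[:2])
snapshot('top'); print([np.round(d['position'],3) for d in spot_point('top','case')])"
```

```text
at [0.6043 0.0582 0.1256] [179.84 -14.55 -97.67] f [ 0.7 -0.7 -0.9] open 0.0557 gf 0.0 t 35.6
10 x [-1.73, 2.08, -0.7, -0.87, -1.28, 6.89]
5 x [0.01, 0.0, 3.0, 0.0, -0.01, 0.0]
end [0.5565 0.3146 0.0155] [ 1.7998e+02  1.0000e-02 -1.6699e+02]
[array([0.226, 0.418, 0.009]), array([0.729, 0.443, 0.   ]), array([ 0.429, -0.149,  0.005]), array([0.598, 0.034, 0.018]), array([ 0.601, -0.008,  0.018]), array([0.555, 0.316, 0.006]), array([ 0.592, -0.033,  0.018]), array([ 0.58 , -0.167,  0.17 ])]
```

Request:
play_rows --pt "-1.73 2.08 -0.7 -0.87 -1.28 6.89" --pt "-1.73 2.08 -0.7 -0.87 -1.28 6.89" --pt "-1.73 2.08 -0.7 -0.87 -1.28 6.89" --pt "-1.73 2.08 -0.7 -0.87 -1.28 6.89" --pt "-1.73 2.08 -0.7 -0.87 -1.28 6.89" --pt "-1.73 2.08 -0.7 -0.87 -1.28 6.89" --pt "-1.73 2.08 -0.7 -0.87 -1.28 6.89" --pt "-1.73 2.08 -0.7 -0.87 -1.28 6.89" --pt "-1.73 2.08 -0.7 -0.87 -1.28 6.89" --pt "-1.73 2.08 -0.7 -0.87 -1.28 6.89" --pt "0 0 0 0 0 0" --pt "0 0 3 0 0 0" --pt "0 0 3 0 0 0" --pt "0 0 3 0 0 0" --pt "0 0 3 0 0 0" --pt "0 0 0 0 0 0" --pt "0 0 0 0 0 0" --pt "0 0 0 0 0 0" --pt "0 0 0 0 0 0" --grip 7.0

```text
clock: 37.32
tool_pos: [0.5589, 0.3158, 0.0483]
orientation: [179.9, 0.2, -166.9]
force: [1.0, -0.5, -0.0]
opening: 0.0702
gripper_force: 0.0
```

```bash
python3 -c "
from h import *
plan(pick('A')[2:])"
```

```text
at [0.5589 0.3158 0.0483] [ 179.92    0.19 -166.93] f [ 1.  -0.5 -0. ] open 0.0702 gf 0.0 t 37.3
7 x [0.04, -0.01, 0.89, 0.01, 0.03, 0.01]
end [ 0.5565  0.3145 -0.014 ] [ 1.7999e+02 -2.0000e-02 -1.6700e+02]
```

Request:
play_rows --pt "0.04 -0.01 0.89 0 0.03 0" --pt "0.04 -0.01 0.89 0 0.03 0" --pt "0.04 -0.01 0.89 0 0.03 0" --pt "0.04 -0.01 0.89 0 0.03 0" --pt "0.04 -0.01 0.89 0 0.03 0" --pt "0 0 0.89 0 0 0" --pt "0 0 0.75 0 0 0" --pt "0 0 0 0 0 0" --pt "0 0 0 0 0 0" --pt "0 0 0 0 0 0"

```text
clock: 38.15
tool_pos: [0.5559, 0.3141, -0.0151]
orientation: [180.0, -0.1, -167.0]
force: [0.2, 0.3, -0.0]
opening: 0.0705
gripper_force: 0.0
```

Request:
play_rows --pt "0 0 0 0 0 0" --pt "0 0 0 0 0 0" --pt "0 0 0 0 0 0" --pt "0 0 0 0 0 0" --pt "0 0 0 0 0 0" --pt "0 0 0 0 0 0" --grip 3.0

```text
clock: 38.65
tool_pos: [0.5559, 0.3141, -0.0146]
orientation: [180.0, -0.1, -167.0]
force: [-0.4, 0.7, -1.0]
opening: 0.0439
gripper_force: 30.0
```

```bash
python3 -c "
from h import *
carry('A',5)"
```

```text
off,dx 0.015181201621706452 -0.000615274916111131
at [ 0.5559  0.3141 -0.0146] [ 1.7998e+02 -1.0000e-01 -1.6697e+02] f [-0.4  0.7 -1. ] open 0.0439 gf 30.0 t 38.6
6 x [0.0, 0.0, -3.01, 0.0, -0.02, 0.01]
10 x [1.15, -2.05, 0.57, 0.88, 1.27, -6.89]
5 x [0.01, 0.0, 2.2, -0.0, -0.0, -0.01]
end [0.6069 0.0676 0.0215] [-179.98  -14.51  -97.69]
```

Request:
play_rows --pt "0 0 -3.01 0 -0.02 0" --pt "0 0 -3.01 0 -0.02 0" --pt "0 0 -3.01 0 -0.02 0" --pt "0 0 -3.01 0 -0.02 0" --pt "0 0 -3.01 0 -0.02 0" --pt "0 0 -3.01 0 -0.02 0" --pt "1.15 -2.05 0.57 0.88 1.27 -6.89" --pt "1.15 -2.05 0.57 0.88 1.27 -6.89" --pt "1.15 -2.05 0.57 0.88 1.27 -6.89" --pt "1.15 -2.05 0.57 0.88 1.27 -6.89" --pt "1.15 -2.05 0.57 0.88 1.27 -6.89" --pt "1.15 -2.05 0.57 0.88 1.27 -6.89" --pt "1.15 -2.05 0.57 0.88 1.27 -6.89" --pt "1.15 -2.05 0.57 0.88 1.27 -6.89" --pt "1.15 -2.05 0.57 0.88 1.27 -6.89" --pt "1.15 -2.05 0.57 0.88 1.27 -6.89" --pt "0 0 0 0 0 0" --pt "0 0 0 0 0 0"

```text
clock: 40.15
tool_pos: [0.6106, 0.0946, 0.1271]
orientation: [180.0, -14.6, -97.8]
force: [-0.5, 0.1, -0.6]
opening: 0.0432
gripper_force: 30.0
```

Request:
play_rows --pt "0 0 2.2 0 0 0" --pt "0 0 2.2 0 0 0" --pt "0 0 2.2 0 0 0" --pt "0 0 2.2 0 0 0" --pt "0 0 2.2 0 0 0" --pt "0 0 0 0 0 0" --pt "0 0 0 0 0 0" --pt "0 0 0 0 0 0" --pt "0 0 0 0 0 0"

```text
clock: 40.9
tool_pos: [0.6084, 0.0693, 0.0231]
orientation: [-179.8, -14.4, -97.7]
force: [-0.2, 0.2, -1.2]
opening: 0.0437
gripper_force: 30.0
```

```bash
python3 -c "
from h import *
plan([(*inslot(5,.0008,.0152,-.0006),.007)])"
```

```text
at [0.6084 0.0693 0.0231] [-179.82  -14.41  -97.7 ] f [-0.2  0.2 -1.2] open 0.0437 gf 30.0 t 40.9
4 x [0.03, 0.03, 0.53, -0.04, 0.02, -0.0]
end [0.6064 0.0631 0.0029] [-179.98  -14.49  -97.7 ]
```

Request:
play_rows --pt "0.03 0.03 0.53 -0.04 0.02 0" --pt "0.03 0.03 0.53 -0.04 0.02 0" --pt "0.03 0.03 0.53 -0.04 0.02 0" --pt "0.03 0.03 0.53 -0.04 0.02 0" --pt "0 0 0 0 0 0" --pt "0 0 0 0 0 0" --pt "0 0 0 0 0 0"

```text
clock: 41.48
tool_pos: [0.6052, 0.062, 0.0017]
orientation: [179.9, -14.6, -97.7]
force: [-3.2, 2.3, 7.4]
opening: 0.0437
gripper_force: 30.1
```

Request:
play_rows --pt "0 0 0.1 0 0 0" --pt "0 0 0 0 0 0" --pt "0 0 0 0 0 0"

```text
clock: 41.73
tool_pos: [0.6053, 0.062, 0.0016]
orientation: [179.9, -14.6, -97.7]
force: [-5.4, 4.8, 14.7]
opening: 0.0434
gripper_force: 30.3
```

```bash
python3 -c "
from h import *
plan([(*inslot(5,0,.0152,-.0006),.007)])"
```

```text
at [0.6053 0.062  0.0016] [179.92 -14.59 -97.66] f [-5.4  4.8 14.7] open 0.0434 gf 30.3 t 41.7
1 x [-0.07, -0.08, -0.08, 0.07, -0.1, 0.04]
end [0.6062 0.0628 0.0022] [180.   -14.49 -97.7 ]
```

Request:
play_rows --pt "0 0 0 0 0 0" --pt "0 0 0 0 0 0" --pt "0 0 0 0 0 0" --pt "0 0 0 0 0 0" --grip 5.6

```text
clock: 42.07
tool_pos: [0.6049, 0.0614, -0.0002]
orientation: [179.8, -14.6, -97.7]
force: [-0.4, -1.1, 0.7]
opening: 0.0554
gripper_force: 0.0
```

Request:
play_rows --pt "0 0 -1 0 0 0" --pt "0 0 -2 0 0 0" --pt "0 0 -3 0 0 0" --pt "0 0 -3 0 0 0" --pt "0 0 -3 0 0 0" --pt "0 0 -1 0 0 0" --pt "0 0 0 0 0 0" --pt "0 0 0 0 0 0" --pt "0 0 0 0 0 0"

```text
clock: 42.82
tool_pos: [0.609, 0.0937, 0.1252]
orientation: [179.8, -14.6, -97.7]
force: [-0.1, -0.5, -0.3]
opening: 0.0558
gripper_force: 0.0
```

```bash
python3 -c "
from h import *
e=plan(pick('F')[:2])"
```

```text
at [0.609  0.0937 0.1252] [179.79 -14.63 -97.68] f [-0.1 -0.5 -0.3] open 0.0558 gf 0.0 t 42.8
13 x [2.49, -0.49, 0.05, -0.83, -0.92, 6.55]
5 x [-0.01, -0.0, 2.99, 0.01, -0.0, -0.01]
end [ 0.4331 -0.1454  0.0156] [-1.7998e+02 -1.0000e-02  1.7669e+02]
```

Request:
play_rows --pt "2.49 -0.49 0.05 -0.83 -0.92 6.55" --pt "2.49 -0.49 0.05 -0.83 -0.92 6.55" --pt "2.49 -0.49 0.05 -0.83 -0.92 6.55" --pt "2.49 -0.49 0.05 -0.83 -0.92 6.55" --pt "2.49 -0.49 0.05 -0.83 -0.92 6.55" --pt "2.49 -0.49 0.05 -0.83 -0.92 6.55" --pt "2.49 -0.49 0.05 -0.83 -0.92 6.55" --pt "2.49 -0.49 0.05 -0.83 -0.92 6.55" --pt "2.49 -0.49 0.05 -0.83 -0.92 6.55" --pt "2.49 -0.49 0.05 -0.83 -0.92 6.55" --pt "2.49 -0.49 0.05 -0.83 -0.92 6.55" --pt "2.49 -0.49 0.05 -0.83 -0.92 6.55" --pt "2.49 -0.49 0.05 -0.83 -0.92 6.55" --pt "0 0 3 0 0 0" --pt "0 0 3 0 0 0" --pt "0 0 3 0 0 0" --pt "0 0 3 0 0 0" --pt "0 0 0 0 0 0" --pt "0 0 0 0 0 0" --pt "0 0 0 0 0 0" --grip 7.0

```text
clock: 44.48
tool_pos: [0.4338, -0.1451, 0.0462]
orientation: [180.0, 0.0, 176.7]
force: [-0.2, 0.1, 0.0]
opening: 0.0702
gripper_force: 0.0
```

Request:
play_rows --pt "0 0 0 0 0 0" --pt "0 0 0 0 0 0"

```text
clock: 44.65
tool_pos: [0.4347, -0.1449, 0.047]
orientation: [179.9, 0.2, 176.7]
force: [0.1, -0.5, 0.7]
opening: 0.0697
gripper_force: 0.0
```

```bash
python3 -c "
from h import *
plan(pick('F')[2:])
s=snapshot('top'); print([np.round(d['position'],3) for d in spot_point('top','case')],[np.round(d['position'],3) for d in spot_point('top','lid')])"
```

```text
at [ 0.4347 -0.1449  0.047 ] [179.93   0.22 176.67] f [ 0.1 -0.5  0.7] open 0.0697 gf 0.0 t 44.6
7 x [0.03, -0.01, 0.87, 0.01, 0.03, -0.0]
end [ 0.4327 -0.1454 -0.0139] [1.8000e+02 1.0000e-02 1.7667e+02]
[array([0.222, 0.416, 0.006]), array([0.605, 0.068, 0.023]), array([0.726, 0.438, 0.003]), array([0.601, 0.033, 0.019]), array([ 0.594, -0.071,  0.024]), array([ 0.601, -0.004,  0.018]), array([ 0.588, -0.035,  0.018]), array([ 0.431, -0.15 ,  0.006])] [array([ 0.492, -0.36 , -0.001]), array([ 0.593, -0.035,  0.02 ])]
```

Request:
play_rows --pt "0.03 -0.01 0.87 0 0.03 0" --pt "0.03 -0.01 0.87 0 0.03 0" --pt "0.03 -0.01 0.87 0 0.03 0" --pt "0.03 -0.01 0.87 0 0.03 0" --pt "0 0 0.87 0 0 0" --pt "0 0 0.87 0 0 0" --pt "0 0 0.75 0 0 0" --pt "0 0 0 0 0 0" --pt "0 0 0 0 0 0" --pt "0 0 0 0 0 0"

```text
clock: 45.63
tool_pos: [0.4322, -0.1452, -0.0146]
orientation: [179.9, -0.1, 176.7]
force: [-0.4, -0.2, -0.1]
opening: 0.0702
gripper_force: 0.0
```

Request:
play_rows --pt "0 0 0 0 0 0" --pt "0 0 0 0 0 0" --pt "0 0 0 0 0 0" --pt "0 0 0 0 0 0" --pt "0 0 0 0 0 0" --pt "0 0 0 0 0 0" --grip 3.0

```text
clock: 46.13
tool_pos: [0.4323, -0.1452, -0.0141]
orientation: [179.9, -0.0, 176.7]
force: [0.3, 0.3, 0.5]
opening: 0.0433
gripper_force: 30.0
```

```bash
python3 -c "
from h import *
carry('F',6)"
```

```text
off,dx 0.015704430481660984 -0.0006148409326065989
at [ 0.4323 -0.1452 -0.0141] [ 1.7994e+02 -4.0000e-02  1.7665e+02] f [0.3 0.3 0.5] open 0.0433 gf 30.0 t 46.1
6 x [0.0, 0.0, -3.0, 0.01, -0.01, -0.01]
13 x [-2.65, 0.99, -0.05, 0.83, 0.9, -6.55]
5 x [0.01, 0.0, 2.2, 0.0, 0.0, 0.01]
end [0.6119 0.1037 0.0219] [180.   -14.48 -97.69]
```

Request:
play_rows --pt "0 0 -3 0 0 0" --pt "0 0 -3 0 0 0" --pt "0 0 -3 0 0 0" --pt "0 0 -3 0 0 0" --pt "0 0 -3 0 0 0" --pt "0 0 -3 0 0 0" --pt "-2.65 0.99 -0.05 0.83 0.9 -6.55" --pt "-2.65 0.99 -0.05 0.83 0.9 -6.55" --pt "-2.65 0.99 -0.05 0.83 0.9 -6.55" --pt "-2.65 0.99 -0.05 0.83 0.9 -6.55" --pt "-2.65 0.99 -0.05 0.83 0.9 -6.55" --pt "-2.65 0.99 -0.05 0.83 0.9 -6.55" --pt "-2.65 0.99 -0.05 0.83 0.9 -6.55" --pt "-2.65 0.99 -0.05 0.83 0.9 -6.55" --pt "-2.65 0.99 -0.05 0.83 0.9 -6.55" --pt "-2.65 0.99 -0.05 0.83 0.9 -6.55" --pt "-2.65 0.99 -0.05 0.83 0.9 -6.55" --pt "-2.65 0.99 -0.05 0.83 0.9 -6.55" --pt "-2.65 0.99 -0.05 0.83 0.9 -6.55" --pt "0 0 0 0 0 0"

```text
clock: 47.8
tool_pos: [0.6152, 0.1355, 0.1262]
orientation: [179.8, -14.5, -97.0]
force: [-0.2, -0.9, -0.9]
opening: 0.0434
gripper_force: 30.0
```

Request:
play_rows --pt "0 0 2.2 0 0 0" --pt "0 0 2.2 0 0 0" --pt "0 0 2.2 0 0 0" --pt "0 0 2.2 0 0 0" --pt "0 0 2.2 0 0 0" --pt "0 0 0 0 0 0" --pt "0 0 0 0 0 0" --pt "0 0 0 0 0 0" --pt "0 0 0 0 0 0"

```text
clock: 48.55
tool_pos: [0.6133, 0.1049, 0.0233]
orientation: [-180.0, -14.3, -97.7]
force: [-0.5, -0.6, -0.3]
opening: 0.0435
gripper_force: 30.0
```

```bash
python3 -c "
from h import *
plan([(*inslot(6,.0008,.0157,-.0006),.007)])"
```

```text
at [0.6133 0.1049 0.0233] [-179.97  -14.34  -97.68] f [-0.5 -0.6 -0.3] open 0.0435 gf 30.0 t 48.5
3 x [0.04, 0.05, 0.7, -0.01, 0.05, 0.01]
end [0.6109 0.0988 0.0033] [-179.99  -14.49  -97.71]
```

Request:
play_rows --pt "0.04 0.05 0.7 0 0.05 0" --pt "0.04 0.05 0.7 0 0.05 0" --pt "0.04 0.05 0.7 0 0.05 0" --pt "0 0 0 0 0 0" --pt "0 0 0 0 0 0" --pt "0 0 0 0 0 0"

```text
clock: 49.05
tool_pos: [0.61, 0.0981, 0.002]
orientation: [179.9, -14.6, -97.7]
force: [-1.3, 1.4, 5.0]
opening: 0.0436
gripper_force: 30.0
```

Request:
play_rows --pt "0 0 0.1 0 0 0" --pt "0 0 0 0 0 0" --pt "0 0 0 0 0 0"

```text
clock: 49.3
tool_pos: [0.6101, 0.0981, 0.0019]
orientation: [180.0, -14.6, -97.7]
force: [-4.4, 3.4, 12.7]
opening: 0.0437
gripper_force: 30.0
```

```bash
python3 -c "
from h import *
plan([(*inslot(6,0,.0157,-.0006),.007)])"
```

```text
at [0.6101 0.0981 0.0019] [179.97 -14.56 -97.66] f [-4.4  3.4 12.7] open 0.0437 gf 30.0 t 49.3
1 x [-0.04, -0.09, -0.09, 0.02, -0.06, 0.04]
end [0.6111 0.0986 0.0026] [-180.   -14.5  -97.7]
```

Request:
play_rows --pt "0 0 0 0 0 0" --pt "0 0 0 0 0 0" --pt "0 0 0 0 0 0" --pt "0 0 0 0 0 0" --grip 5.6

```text
clock: 49.63
tool_pos: [0.6094, 0.0974, 0.0003]
orientation: [179.9, -14.6, -97.7]
force: [0.1, -1.2, 0.2]
opening: 0.0557
gripper_force: 0.0
```

Request:
play_rows --pt "0 0 -1 0 0 0" --pt "0 0 -2 0 0 0" --pt "0 0 -3 0 0 0" --pt "0 0 -3 0 0 0" --pt "0 0 -3 0 0 0" --pt "0 0 -1 0 0 0" --pt "0 0 0 0 0 0" --pt "0 0 0 0 0 0" --pt "0 0 0 0 0 0"

```text
clock: 50.38
tool_pos: [0.6135, 0.1296, 0.1258]
orientation: [179.8, -14.6, -97.7]
force: [0.3, -0.5, -0.9]
opening: 0.0557
gripper_force: 0.0
```

```bash
cat >> h.py <<'E'
def lidpose(s):
    b=s['frame'].max(2); m=np.zeros(b.shape,'uint8'); m[150:330,425:540]=(b[150:330,425:540]>140)
    n,L,st,cc=cv2.connectedComponentsWithStats(m); i=1+st[1:,4].argmax(); pts=np.argwhere(L==i)[:,::-1].astype(float)
    c,(a,b2),t=cv2.minAreaRect((unproj(s,pts,.013)[:,:2]*1000).astype('float32')); print('lid',np.round(c,1),round(a,1),round(b2,1),'yaw',round(t if a>b2 else t+90,1))
E
python3 -c "
from h import *
plan([(*down(.494,-.2,.25,-178),.04),(*down(.494,-.361,.12,-181.7),.035)])
s=snapshot('top'); print([np.round(d['position'],3) for d in spot_point('top','lid')]); lidpose(s)"
```

```text
at [0.6135 0.1296 0.1258] [179.83 -14.62 -97.68] f [ 0.3 -0.5 -0.9] open 0.0557 gf 0.0 t 50.4
12 x [2.97, -1.36, -0.31, -0.84, -1.02, 6.65]
6 x [0.01, -2.68, 2.18, -0.0, -0.0, 0.62]
end [ 0.4941 -0.3609  0.0856] [-179.98   -0.    178.31]
[array([ 0.496, -0.364,  0.001])]
lid [ 493.8 -360.6] 128.1 316.0 yaw 178.4
```

Request:
play_rows --pt "2.97 -1.36 -0.31 -0.84 -1.02 6.65" --pt "2.97 -1.36 -0.31 -0.84 -1.02 6.65" --pt "2.97 -1.36 -0.31 -0.84 -1.02 6.65" --pt "2.97 -1.36 -0.31 -0.84 -1.02 6.65" --pt "2.97 -1.36 -0.31 -0.84 -1.02 6.65" --pt "2.97 -1.36 -0.31 -0.84 -1.02 6.65" --pt "2.97 -1.36 -0.31 -0.84 -1.02 6.65" --pt "2.97 -1.36 -0.31 -0.84 -1.02 6.65" --pt "2.97 -1.36 -0.31 -0.84 -1.02 6.65" --pt "2.97 -1.36 -0.31 -0.84 -1.02 6.65" --pt "2.97 -1.36 -0.31 -0.84 -1.02 6.65" --pt "2.97 -1.36 -0.31 -0.84 -1.02 6.65" --pt "0 -2.68 2.18 0 0 0.62" --pt "0 -2.68 2.18 0 0 0.62" --pt "0 -2.68 2.18 0 0 0.62" --pt "0 -2.68 2.18 0 0 0.62" --pt "0 -2.68 2.18 0 0 0.62" --pt "0 -2.68 2.18 0 0 0.62" --pt "0 0 0 0 0 0" --pt "0 0 0 0 0 0" --grip 5.6

```text
clock: 52.15
tool_pos: [0.4936, -0.3612, 0.083]
orientation: [179.9, -0.2, 178.2]
force: [0.4, -0.3, -0.1]
opening: 0.0559
gripper_force: 0.0
```

Request:
play_rows --pt "0 0 0 0 0 0" --pt "0 0 0 0 0 0"

```text
clock: 52.32
tool_pos: [0.4961, -0.3601, 0.0866]
orientation: [-180.0, 0.1, 178.4]
force: [0.8, 0.3, -0.3]
opening: 0.0565
gripper_force: 0.0
```

```bash
python3 -c "
from h import *
plan([(*down(.4938,-.3608,.037,-181.7),.02)])
from chk import chk; chk(6,'k6.png')
s=snapshot('scene'); print([np.round(d['position'],3) for d in spot_point('scene','lid')])"
```

```text
at [ 0.4961 -0.3601  0.0866] [-1.7999e+02  1.2000e-01  1.7837e+02] f [ 0.8  0.3 -0.3] open 0.0565 gf 0.0 t 52.3
5 x [0.05, -0.02, 1.68, -0.0, 0.02, 0.01]
end [ 0.4937 -0.361   0.0026] [-1.7999e+02  2.0000e-02  1.7832e+02]
[array([ 0.495, -0.364,  0.   ])]
```

View pics/k6.png

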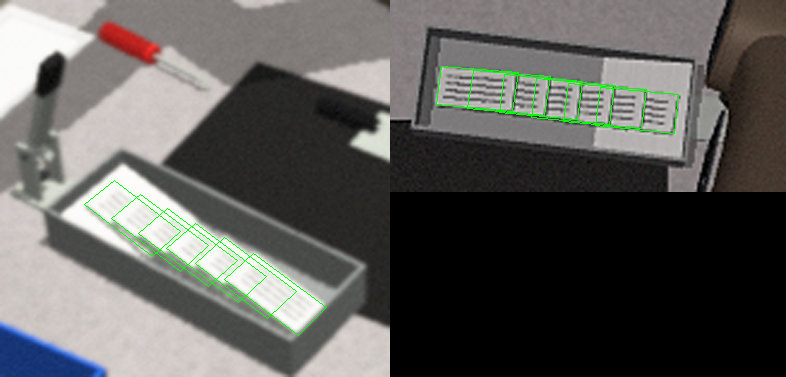

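All six cases are shingled on the predicted slots, from scene (105,205) to (305,315), and clear of the far wall. Now the lid handle.

Request:
play_rows --pt "0.03 0 1.68 0 0 0" --pt "0.03 0 1.68 0 0 0" --pt "0.03 0 1.68 0 0 0" --pt "0.03 0 1.68 0 0 0" --pt "0.03 0 1.6 0 0 0" --pt "0 0 0 0 0 0" --pt "0 0 0 0 0 0" --pt "0 0 0 0 0 0"

```text
clock: 53.18
tool_pos: [0.4952, -0.3605, 0.004]
orientation: [-180.0, 0.1, 178.4]
force: [0.6, -0.2, 0.2]
opening: 0.056
gripper_force: 0.0
```

Request:
play_rows --pt "0 0 0 0 0 0" --pt "0 0 0 0 0 0" --pt "0 0 0 0 0 0" --pt "0 0 0 0 0 0" --pt "0 0 0 0 0 0" --pt "0 0 0 0 0 0" --pt "0 0 0 0 0 0" --pt "0 0 0 0 0 0" --pt "0 0 0 0 0 0" --grip 0.5

```text
clock: 53.93
tool_pos: [0.4943, -0.3604, 0.0028]
orientation: [180.0, 0.1, 178.3]
force: [0.0, -0.2, 1.2]
opening: 0.0139
gripper_force: 30.0
```

```bash
python3 -c "
from h import *
o=get_obs(); t=np.array(o['tool_pos'])+[0,0,.0343]; lidz=t[2]  # TCP height above lid origin
s=snapshot('top'); lidpose(s)
L=lambda z: C+RT@np.array([0,0,z])
e=plan([(*down(t[0],t[1],.25,-181.7),.035),(*down(.48,-.12,.25,-140),.035),(*down(*L(.043+lidz+.06),-97.7),.035),(*down(*L(.043+lidz+.012),-97.7),.012)])"
```

```text
lid [ 403.8 -358.1] 126.7 132.9 yaw 177.7
at [ 0.4944 -0.3605  0.0028] [1.7999e+02 8.0000e-02 1.7833e+02] f [ 0.5 -0.2  0.1] open 0.0137 gf 30.0 t 54.0
7 x [-0.0, 0.0, -3.04, 0.0, 0.01, 0.0]
7 x [-0.78, 3.43, -0.0, 0.0, 0.0, -5.95]
7 x [-2.62, -0.43, 1.57, -0.0, 0.0, -6.05]
4 x [-0.0, -0.01, 1.2, -0.0, 0.0, 0.01]
end [0.6002 0.0168 0.0578] [-1.7999e+02  1.0000e-02 -9.7710e+01]
```

```bash
python3 -c "
from h import *
t=np.array(get_obs()['tool_pos'])+[0,0,.0343]; lidz=t[2]; print(lidz)
L=lambda z: C+RT@np.array([0,0,z])
e=plan([(*down(t[0],t[1],.265,-181.7),.035),(*down(.48,-.12,.265,-140),.03),(*down(*L(.265),-97.7),.03)])"
```

```text
0.03713180960105992
at [ 0.4944 -0.3605  0.0028] [1.7999e+02 8.0000e-02 1.7833e+02] f [ 0.5 -0.2  0.1] open 0.0137 gf 30.0 t 54.0
7 x [-0.0, 0.0, -3.26, 0.0, 0.01, 0.0]
9 x [-0.64, 2.66, 0.0, 0.0, 0.0, -4.63]
7 x [-2.62, -0.43, 0.01, -0.0, 0.0, -6.04]
end [0.5999 0.0168 0.2304] [-1.7999e+02  1.0000e-02 -9.7720e+01]
```

Request:
play_rows --pt "0 0 -1 0 0 0" --pt "0 0 -2 0 0 0" --pt "0 0 -3 0 0 0" --pt "0 0 -3.26 0 0 0" --pt "0 0 -3.26 0 0 0" --pt "0 0 -3.26 0 0 0" --pt "0 0 -3.26 0 0 0" --pt "0 0 -2.5 0 0 0" --pt "0 0 -1.3 0 0 0" --pt "0 0 0 0 0 0" --pt "0 0 0 0 0 0"

```text
clock: 54.9
tool_pos: [0.4939, -0.3601, 0.2315]
orientation: [180.0, 0.1, 178.3]
force: [0.0, 1.3, -3.3]
opening: 0.0138
gripper_force: 30.0
```

Request:
play_rows --pt "-0.64 2.66 0 0 0 -4.63" --pt "-0.64 2.66 0 0 0 -4.63" --pt "-0.64 2.66 0 0 0 -4.63" --pt "-0.64 2.66 0 0 0 -4.63" --pt "-0.64 2.66 0 0 0 -4.63" --pt "-0.64 2.66 0 0 0 -4.63" --pt "-0.64 2.66 0 0 0 -4.63" --pt "-0.64 2.66 0 0 0 -4.63" --pt "-0.64 2.66 0 0 0 -4.63" --pt "-2.62 -0.43 0 0 0 -6.04" --pt "-2.62 -0.43 0 0 0 -6.04" --pt "-2.62 -0.43 0 0 0 -6.04" --pt "-2.62 -0.43 0 0 0 -6.04" --pt "-2.62 -0.43 0 0 0 -6.04" --pt "-2.62 -0.43 0 0 0 -6.04" --pt "-2.62 -0.43 0 0 0 -6.04" --pt "0 0 0 0 0 0" --pt "0 0 0 0 0 0" --pt "0 0 0 0 0 0"

```text
clock: 56.48
tool_pos: [0.5987, 0.0167, 0.2294]
orientation: [179.9, -0.1, -97.8]
force: [-0.4, 0.3, -3.6]
opening: 0.0139
gripper_force: 30.0
```

```bash
python3 -c "
from h import *
lidz=.0371
L=lambda z: C+RT@np.array([0,0,z])
e=plan([(*down(*L(.043+lidz+.05),-97.7),.025)])
o=get_obs(); t=np.array(o['tool_pos'])+[0,0,.0343]
rz=R.from_euler('z',o['orientation'][2],degrees=True).as_matrix()
ims=[]
for cn,(x0,y0,w,h),k in (('scene',(150,110,240,250),2),('top',(230,110,240,140),1.6)):
    s=snapshot(cn); f=cv2.resize(cv2.cvtColor(s['frame'],cv2.COLOR_RGB2BGR)[y0:y0+h,x0:x0+w],None,fx=k,fy=k,interpolation=cv2.INTER_CUBIC)
    q=np.array([t+rz@[a*.156,b*.063,-lidz+.013] for a,b in((1,1),(1,-1),(-1,-1),(-1,1),(1,1))])
    u=((proj(s,q)+.5-[x0,y0])*k).round().astype(int); cv2.polylines(f,[u.reshape(-1,1,2)],False,(0,255,0),1); ims.append(f)
H=max(i.shape[0] for i in ims); W=np.hstack([cv2.copyMakeBorder(i,0,H-i.shape[0],0,0,cv2.BORDER_CONSTANT) for i in ims]); print(W.shape)
cv2.imwrite('pics/l1.png',W[:600,:800])"
```

```text
at [0.5987 0.0167 0.2294] [ 1.7989e+02 -5.0000e-02 -9.7750e+01] f [-0.4  0.3 -3.6] open 0.0139 gf 30.0 t 56.5
6 x [-0.01, -0.02, 2.23, 0.02, -0.01, -0.01]
end [0.5998 0.0171 0.0956] [-1.7999e+02  1.0000e-02 -9.7690e+01]
(500, 864, 3)
```

View pics/l1.png

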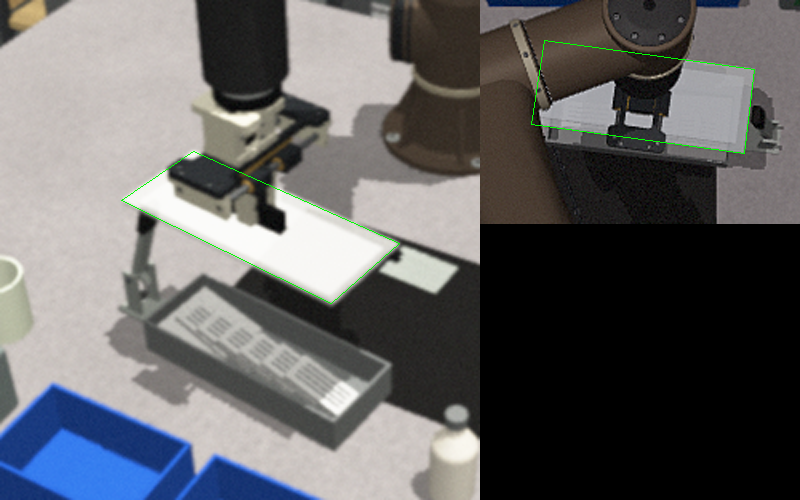

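The held lid matches its predicted outline, with scene corners at (123,200) and (332,303), level and aligned over the tray. Lowering it.

Request:
play_rows --pt "0 0 2.23 0 0 0" --pt "0 0 2.23 0 0 0" --pt "0 0 2.23 0 0 0" --pt "0 0 2.23 0 0 0" --pt "0 0 2.23 0 0 0" --pt "0 0 2.23 0 0 0" --pt "0 0 2 0 0 0" --pt "0 0 1.5 0 0 0" --pt "0 0 0.5 0 0 0" --pt "0 0 0 0 0 0" --pt "0 0 0 0 0 0" --pt "0 0 0 0 0 0"

```text
clock: 57.58
tool_pos: [0.6009, 0.0168, 0.0589]
orientation: [-179.8, 0.1, -97.7]
force: [0.5, -0.6, -2.2]
opening: 0.0137
gripper_force: 30.0
```

```bash
python3 -c "
from h import *
lidz=.0371
L=lambda z: C+RT@np.array([0,0,z])
e=plan([(*down(*L(.043+lidz),-97.7),.003)])"
```

```text
at [0.6009 0.0168 0.0589] [-1.7981e+02  5.0000e-02 -9.7730e+01] f [ 0.5 -0.6 -2.2] open 0.0137 gf 30.0 t 57.6
5 x [-0.0, 0.02, 0.26, -0.04, 0.01, -0.01]
end [0.5999 0.0169 0.0459] [179.99   0.   -97.68]
```

Request:
play_rows --pt "0 0.01 0.26 0 0 0" --pt "0 0.01 0.26 0 0 0" --pt "0 0 0.26 0 0 0" --pt "0 0 0.26 0 0 0" --pt "0 0 0 0 0 0" --pt "0 0 0 0 0 0" --pt "0 0 0 0 0 0"

```text
clock: 58.17
tool_pos: [0.5999, 0.0169, 0.0472]
orientation: [-179.9, 0.0, -97.7]
force: [0.9, -0.2, -2.0]
opening: 0.0133
gripper_force: 30.0
```

Request:
play_rows --pt "0 0 0.15 0 0 0" --pt "0 0 0.1 0 0 0" --pt "0 0 0 0 0 0" --pt "0 0 0 0 0 0"

```text
clock: 58.5
tool_pos: [0.6001, 0.0169, 0.0458]
orientation: [-179.9, 0.0, -97.7]
force: [-2.7, -0.1, 6.3]
opening: 0.0138
gripper_force: 30.0
```

Request:
play_rows --pt "0 0 0 0 0 0" --pt "0 0 0 0 0 0" --pt "0 0 0 0 0 0" --pt "0 0 0 0 0 0" --pt "0 0 0 0 0 0" --grip 4.0

```text
clock: 58.92
tool_pos: [0.5999, 0.0169, 0.0446]
orientation: [-179.9, 0.0, -97.7]
force: [1.2, 0.5, 1.1]
opening: 0.0383
gripper_force: 0.0
```

Request:
play_rows --pt "0 0 -1 0 0 0" --pt "0 0 -2 0 0 0" --pt "0 0 -3 0 0 0" --pt "0 0 -4 0 0 0" --pt "0 0 -4 0 0 0" --pt "0 0 -4 0 0 0" --pt "0 0 -3 0 0 0" --pt "0 0 -1 0 0 0" --pt "0 0 0 0 0 0" --pt "0 0 0 0 0 0"

```text
clock: 59.75
tool_pos: [0.5994, 0.0169, 0.2654]
orientation: [-179.9, 0.1, -97.7]
force: [0.2, 0.2, -1.0]
opening: 0.0402
gripper_force: 0.0
```

```bash
cat >> h.py <<'E'
# clamp pressing: q joint angle; tool pitch a (deg, 0=down) about tray y; tip point = clamp_press + gap outward
def press(q,a,gap,r=.11):
    th=np.radians(72)-q; arm=np.array([np.cos(th),0,np.sin(th)]); n=np.array([-np.sin(th),0,np.cos(th)])
    tip=np.array([-.212,0,.0635])+r*arm+(.005+gap)*n
    a=np.radians(a); z=np.array([np.sin(a),0,-np.cos(a)]); y=np.array([0,1,0.]); x=np.cross(y,z)
    M=R.from_matrix(np.c_[RT@x,RT@y,RT@z]); return C+RT@(tip-.019*z),M
E
python3 -c "
from h import *
s=snapshot('top'); s2=snapshot('scene')
for c in('top','scene'):
  for t in('clamp_hinge','clamp_press','lid'): print(c,t,[np.round(d['position'],3) for d in spot_point(c,t)][:2])
print(C+RT@[-.212,0,.0635], press(0,0,0)[0]-[0,0,.019], C+RT@[0,0,.043])
for q in(0,.85): print(press(q,45,.02)[1].as_euler('xyz',degrees=True))
f=cv2.resize(cv2.cvtColor(s2['frame'],cv2.COLOR_RGB2BGR)[170:360,180:380],None,fx=2.6,fy=2.6,interpolation=cv2.INTER_CUBIC); cv2.imwrite('pics/l2.png',f)
"
```

```text
top clamp_hinge [array([ 0.579, -0.192,  0.066]), array([0.595, 0.017, 0.044])]
top clamp_press [array([ 0.582, -0.167,  0.174])]
top lid [array([0.602, 0.014, 0.046]), array([ 0.697, -0.333, -0.003])]
scene clamp_hinge [array([0.668, 0.309, 0.004])]
scene clamp_press [array([ 0.581, -0.167,  0.169])]
scene lid [array([0.598, 0.015, 0.041])]
[ 0.57159493 -0.19308844  0.0635    ] [ 0.57551223 -0.16411547  0.1696613 ] [0.6   0.017 0.043]
[-180.    45.   -97.7]
[-180.    45.   -97.7]
```

```bash
python3 -c "
from h import *
o=RT@[0,-.003,0]
def P(q,a,g): p,M=press(q,a,g); return p+o,M
up=C+RT@[-.25,-.003,.30]
print('approach'); e=plan([(*down(*up,-97.7),.035),(up,P(0,50,0)[1],.035),(*P(0,50,.03),.03),])
"
```

```text
approach
at [0.5994 0.0168 0.2639] [-1.7999e+02 -2.0000e-02 -9.7720e+01] f [0.7 0.6 0.6] open 0.0398 gf 0.0 t 60.1
8 x [3.12, -0.05, -0.02, -0.0, -0.0, -0.0]
8 x [-0.37, 0.0, -0.02, -0.0, -6.25, -0.0]
4 x [1.69, 0.01, 2.21, -0.0, -0.0, -0.0]
end [ 0.5762 -0.1812  0.1691] [-179.99   49.98  -97.71]
```

Request:
play_rows --pt "3.12 -0.05 0 0 0 0" --pt "3.12 -0.05 0 0 0 0" --pt "3.12 -0.05 0 0 0 0" --pt "3.12 -0.05 0 0 0 0" --pt "3.12 -0.05 0 0 0 0" --pt "3.12 -0.05 0 0 0 0" --pt "3.12 -0.05 0 0 0 0" --pt "3.12 -0.05 0 0 0 0" --pt "-0.37 0 -0.02 0 -6.25 0" --pt "-0.37 0 -0.02 0 -6.25 0" --pt "-0.37 0 -0.02 0 -6.25 0" --pt "-0.37 0 -0.02 0 -6.25 0" --pt "-0.37 0 -0.02 0 -6.25 0" --pt "-0.37 0 -0.02 0 -6.25 0" --pt "-0.37 0 -0.02 0 -6.25 0" --pt "-0.37 0 -0.02 0 -6.25 0" --pt "0 0 0 0 0 0" --pt "0 0 0 0 0 0" --pt "0 0 0 0 0 0" --grip 0

```text
clock: 61.73
tool_pos: [0.5736, -0.2057, 0.2764]
orientation: [-179.9, 49.9, -97.7]
force: [-0.4, 0.4, 0.4]
opening: 0.0006
gripper_force: 0.0
```

```bash
python3 -c "
from h import *
o=RT@[0,-.003,0]
def P(q,a,g): p,M=press(q,a,g); return p+o,M
e=plan([(*P(0,50,.03),.03)])
print('press'); e=plan([(*P(0,50,.005),.012)]+[(*P(q,50-35*q,-.001),.008) for q in(.1,.3,.5,.7,.9,1.05)],(e[0],e[1]))
"
```

```text
at [ 0.5736 -0.2057  0.2764] [-179.9    49.89  -97.67] f [-0.4  0.4  0.4] open 0.0006 gf 0.0 t 61.7
4 x [1.66, 0.02, 2.2, -0.02, -0.03, 0.01]
end [ 0.5762 -0.1813  0.1689] [179.97  50.01 -97.73]
press
3 x [-0.32, -0.0, 0.77, 0.0, 0.0, -0.01]
3 x [-0.18, -0.0, 0.52, 0.0, 1.17, 0.0]
3 x [-0.17, -0.0, 0.7, 0.0, 2.33, 0.0]
3 x [-0.12, -0.0, 0.71, 0.0, 2.34, 0.0]
3 x [-0.06, -0.0, 0.72, 0.0, 2.33, 0.0]
3 x [-0.0, -0.0, 0.73, -0.0, 2.33, 0.0]
3 x [0.03, -0.0, 0.55, -0.0, 1.75, 0.0]
end [ 0.5893 -0.0841  0.075 ] [-179.99   13.26  -97.69]
```

Request:
play_rows --pt "1.66 0.02 2.2 0 0 0" --pt "1.66 0.02 2.2 0 0 0" --pt "1.66 0.02 2.2 0 0 0" --pt "1.66 0.02 2.2 0 0 0" --pt "0 0 0 0 0 0" --pt "0 0 0 0 0 0" --pt "-0.32 0 0.77 0 0 0" --pt "-0.32 0 0.77 0 0 0" --pt "-0.32 0 0.77 0 0 0" --pt "0 0 0 0 0 0"

```text
clock: 62.57
tool_pos: [0.5798, -0.1553, 0.1629]
orientation: [-179.7, 50.0, -97.4]
force: [-0.5, 0.8, 0.8]
opening: 0.0002
gripper_force: 0.0
```

Request:
play_rows --pt "-0.18 0 0.52 0 1.17 0" --pt "-0.18 0 0.52 0 1.17 0" --pt "-0.18 0 0.52 0 1.17 0" --pt "0 0 0 0 0 0"

```text
clock: 62.9
tool_pos: [0.5815, -0.1411, 0.1563]
orientation: [-179.8, 46.3, -97.5]
force: [-2.1, -5.1, 0.5]
opening: 0.0004
gripper_force: 2.3
```

Request:
play_rows --pt "-0.17 0 0.7 0 2.33 0" --pt "-0.17 0 0.7 0 2.33 0" --pt "-0.17 0 0.7 0 2.33 0" --pt "-0.12 0 0.71 0 2.34 0" --pt "-0.12 0 0.71 0 2.34 0" --pt "-0.12 0 0.71 0 2.34 0" --pt "0 0 0 0 0 0"

```text
clock: 63.48
tool_pos: [0.5862, -0.1063, 0.1296]
orientation: [-179.8, 32.4, -97.5]
force: [0.2, -3.2, 0.6]
opening: 0.0002
gripper_force: 1.4
```

```bash
python3 -c "
from h import *
o=RT@[0,-.003,0]
def P(q,a,g): p,M=press(q,a,g); return p+o,M
e=plan([(*P(q,50-35*q,-.001),.008) for q in(.5,.7,.9,1.05)])
snapshot('scene');print([np.round(d['position'],3) for d in spot_point('scene','clamp_press')]); print([(P(q,30,0)[0]).round(3) for q in (0,.5)])
"
```

```text
at [ 0.5862 -0.1063  0.1296] [-179.83   32.38  -97.5 ] f [ 0.2 -3.2  0.6] open 0.0002 gf 1.4 t 63.5
1 x [0.24, -0.01, -0.08, -0.07, -0.12, 0.17]
3 x [-0.06, -0.0, 0.72, 0.0, 2.33, -0.0]
3 x [-0.0, -0.0, 0.73, 0.0, 2.34, -0.0]
3 x [0.03, -0.0, 0.55, 0.0, 1.75, -0.0]
end [ 0.5893 -0.0841  0.0751] [180.    13.24 -97.7 ]
[array([ 0.587, -0.115,  0.14 ])]
[array([ 0.577, -0.174,  0.186]), array([ 0.584, -0.127,  0.159])]
```

Request:
play_rows --pt "0 0 0.7 0 2.33 0" --pt "-0.03 0 0.72 0 2.33 0" --pt "-0.03 0 0.72 0 2.33 0" --pt "0 0 0.73 0 2.33 0" --pt "0 0 0.73 0 2.33 0" --pt "0 0 0.73 0 2.33 0" --pt "0.03 0 0.55 0 1.75 0" --pt "0.03 0 0.55 0 1.75 0" --pt "0.03 0 0.55 0 1.75 0" --pt "0 0 0 0 0 0" --pt "0 0 0 0 0 0"

```text
clock: 64.5
tool_pos: [0.5888, -0.0842, 0.0743]
orientation: [180.0, 13.4, -97.7]
force: [0.1, 0.2, 0.1]
opening: 0.0002
gripper_force: 0.0
```

```bash
python3 -c "
from h import *
plan([])
for c in('scene','top'):
  snapshot(c);print([np.round(d['position'],3) for d in spot_point(c,'clamp_press')]); 
print([(press(q,30,0)[0]-[0,0,.019]).round(3) for q in (.9,1.257)])
"
```

```text
at [ 0.5888 -0.0842  0.0743] [179.97  13.35 -97.71] f [0.1 0.2 0.1] open 0.0002 gf 0.0 t 64.5
end [ 0.5888 -0.0842  0.0743] [179.97  13.35 -97.71]
[array([ 0.593, -0.084,  0.068]), array([ 0.601,  0.017, -0.002])]
[]
[array([ 0.584, -0.102,  0.104]), array([ 0.585, -0.093,  0.066])]
```

It snapped over. Retreating and checking.

Request:
play_rows --pt "0 0 -2 0 0 0" --pt "0 0 -3 0 0 0" --pt "0 0 -4 0 0 0" --pt "0 0 -4 0 0 0" --pt "0 0 -4 0 0 0" --pt "0 0 -4 0 0 0" --pt "4 0 -1 0 0 0" --pt "4 0 0 0 0 0" --pt "4 0 0 0 0 0" --pt "4 0 0 0 0 0" --pt "0 0 0 0 0 0" --pt "0 0 0 0 0 0" --pt "0 0 0 0 0 0" --pt "0 0 0 0 0 0"

```text
clock: 65.87
tool_pos: [0.5616, -0.2884, 0.253]
orientation: [-179.9, 13.3, -97.7]
force: [0.7, 0.4, 0.4]
opening: 0.0003
gripper_force: 0.0
```

```bash
python3 -c "
from h import *
ims=[]
for cn,(x0,y0,w,h),k in (('scene',(120,180,290,200),1.6),('top',(200,110,300,140),1.1)):
    s=snapshot(cn); print([np.round(d['position'],3) for t in ('clamp_press','lid','solvent','mug') for d in spot_point(cn,t)[:1]])
    f=cv2.resize(cv2.cvtColor(s['frame'],cv2.COLOR_RGB2BGR)[y0:y0+h,x0:x0+w],None,fx=k,fy=k,interpolation=cv2.INTER_CUBIC)
    q=np.array([C+RT@[a*.156,b*.063,.056] for a,b in((1,1),(1,-1),(-1,-1),(-1,1),(1,1))])
    u=((proj(s,q)+.5-[x0,y0])*k).round().astype(int); cv2.polylines(f,[u.reshape(-1,1,2)],False,(0,255,0),1); ims.append(f)
H=max(i.shape[0] for i in ims); W=np.hstack([cv2.copyMakeBorder(i,0,H-i.shape[0],0,0,cv2.BORDER_CONSTANT) for i in ims]); cv2.imwrite('pics/z.png',W[:600,:800])"
```

```text
[array([ 0.591, -0.084,  0.068]), array([0.599, 0.016, 0.043]), array([0.669, 0.311, 0.   ]), array([ 0.693, -0.337, -0.001])]
[array([ 0.587, -0.089,  0.069]), array([0.597, 0.014, 0.047]), array([ 0.667,  0.307, -0.002])]
```

View pics/z.png

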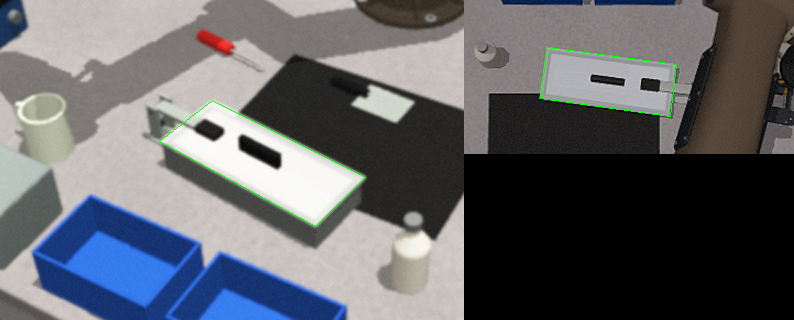

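The lid sits on its seated outline, from scene (213,100) to (317,227). The clamp is level over it at (207,130), and the mug and bottle are still standing. Handing in.

```bash
python3 -c "
from h import *
print(close_job())"
```

```text
the job is handed in; nothing more can be done
None
```

I handed the job in after about 66 s of robot time: all six cases are shingled in the tray, the lid is seated, and the clamp is snapped down and holding on its own. The mug and bottle are still standing; the hand-in returned no verdict.

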